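# Close the bracket check fixture

## Robot

A 7-joint arm with a two-finger parallel gripper is mounted at the origin on the work surface. World frame = base frame: x ahead of the robot, y to its left, z up, the work surface at z = 0. Lengths are in m, angles in rad, forces in N, time in s.
With the tool pointing down it reaches from about 0.35 to 0.9 m from the base axis. Payload 8.1 kg.
Tool frame: the origin (TCP) lies on the centre line of the jaws, within the pads' length; the fingertips stand 17 mm ahead of it and the grasp point (between the pads) lies 2 mm behind it; z points along the fingers, y is the direction in which the jaws open and shut (so a half turn about z gives the same grasp; the last joint's range is limited). The gripper opens to 92 mm and grips with 3 to 60 N. Pads are 19 mm wide; open, the fingers measure 130 mm over their backs; the gripper's body (75 mm by 190 mm) begins 47 mm behind the grasp point.
Start: joints at [1.106, 0.434, 0.025, 1.573, -0.012, 1.134, -0.075], TCP at [0.221, -0.585, 0.223] pointing down, gripper open.
Joint ranges: [-2.62, 2.62], [-0.44, 2.09], [-1.27, 1.32], [0.08, 2.57], [-1.32, 4.46], [0.12, 2], [-2.74, 2.74]. Speed limits (rad/s): [2.22, 2.22, 3.01, 3.01, 3.14, 3.14, 3.14].

## Interface

Orientations are given as a rotation vector (axis times angle).
In Python, from bench import state, capture, camera_info, job_done gives the robot as it stands.
- The arm moves only by the tool send_rows, never from a script. Its argument "deltas" is a list of rows, each a list of 3 entries, a list of its own where there are three numbers: the shift along the tool's x, y, z in mm, then the turn about the tool's z in degrees, then the closure, from -1 (fully open) to 1 (shut). In form: [[[dx, dy, dz], roll, jaw], ...]. A call has 1 to 20 rows; each row shifts and turns the commanded pose from where the row before left it, along the tool's axes as they then stand; what a row does not reach is not made up. A row lasts 1/10 s, in which the tool goes at most 50 mm and 8.59 degrees, less where a joint would pass 70% of its speed; a pose out of reach is approached as far as the arm can. A call with a gripper value outside its range is refused whole. The fingers move at their own pace and stop on an object; the grip force is fixed at half the most. Time passes only in rows, so rows that do not move let the fingers close. It gives the time, the measured TCP pose, the force and the opening at its end, in the units of the state.
- state(): the state, without advancing time (a new reading comes with each control period).
- capture(name): name is "side" or "top" or "wrist"; returns the picture (384x512x3 uint8, blue, green, red); there is no depth.
- camera_info(name): a dict with "fx", "fy", "cx", "cy" (pixels), "R" (3x3) and "t" (3): a world point X has camera coordinates R X + t. Camera axes: x right, y down, z forward; pixel columns grow to the right and rows downward; lengths in m; the calibration is good to about 2 mm. A picture is of the moment at which its call begins: read the wrist's pose just before it. camera_info takes no time and is no camera call; for the wrist camera it gives the pose at the moment of the call.
- job_done(): hands the job in, once; it reports no verdict.
The state is a dict: "time": time; "joints": joint angles; "qd": joint speeds; "effort": joint torques, N m; "ee_pos": TCP position; "orientation": TCP orientation; "wrist_force": force on the tool from outside, world axes, zero at the start; "moment": the same for the moment, N m; "grip_width": finger opening in m.
Only numpy, scipy, OpenCV 4.12 (cv2) and the standard library are available. Lean on these libraries where they do the work, as an engineer would, in place of code of your own. Each camera call takes 0.05 s, during which the arm holds its last target.

## Task

Push the nest slide with its brown bracket into the fixture until it is fully home and the sprung catch has clicked in. Then lift the loose cover plate by its handle, lower it level and gently over the two locating pins until it sits flush on both shoulders with the bracket's lug in its window, and finally swing the clamp arm fully over the plate, to its stop, and let go. Leave the caliper, the plug gauge and the spare brackets alone.

Things in the scene. Friction and masses are not known exactly. Their poses are not given: they have to be found in the camera images.
- fixture: The fixture, fixed to the bench: dark steel base spanning x -120 to 75, y -80 to 100 mm from the origin, 12 mm high. Origin: on the bench, midway between the two pins; z up, +x the way the slide is pushed in. Slideway rails (84 mm wide over all, x -40 to 50 mm, tops 28 mm above the bench) run along x between the pins to a stop block.
- fixture_seat (a point): Point midway between the two pins, at shoulder height (60 mm above the bench): where the centre of the cover plate's underside must come to lie.
- pin_left (a point): Top of the left pin, at x 0, y 55 mm of the fixture, 84 mm above the bench. The pin is 10 mm in diameter and 24 mm tall, its upper 10 mm tapered to 3 mm; it stands on a round pedestal 24 mm in diameter whose flat shoulder is 60 mm above the bench.
- pin_right (a point): Top of the right pin, the same as the left one, at x 0, y -55 mm of the fixture.
- slide: Nest slide: loose aluminium bar 112 (x) x 48 (64 over its bottom flanges) x 16 mm, held sideways and down by the rails, the bracket in a nest of 5 mm ribs on it. Axes as the fixture's. Origin: centre of the nest at the bar's underside, 12 mm above the bench. Home, against the stop, it is at x 0, y 0 of the fixture; it starts 35 to 55 mm short (negative x). 5 to 10 N push it.
- slide_tab (a point): Centre of the rear (-x) face of the slide's upright push tab, a dark steel plate 36 mm wide (y), 8 mm thick (x), from 28 to 56 mm above the bench; this point is 62 mm behind the slide's origin and 44 mm above the bench. Push here towards the fixture's +x.
- catch (a joint): Sprung catch at x -47 mm of the fixture, on the slideway's -y side: how far it is pressed out, in m. It rides on the slide's flange (0.003 to 0.007) and springs in to 0 when the slide comes within about 2.5 mm of home: clicked in when below 0.002.
- bracket: The workpiece: bracket of dark-brown steel, 60 x 40 mm and 37 mm high at its square middle lug. Origin: centre of its underside. It lies in the slide's nest, its origin 16 mm above the slide's and within 2 mm of it sideways, its lug ending 65 mm above the bench, and travels with the slide.
- plate: Cover plate, loose, flat on the bench at first: aluminium, 80 (x) x 180 (y) x 8 mm, 0.27 to 0.5 kg. Origin: centre of its underside; z up. Round through holes of 13 mm at x 0, y 55 and -55 mm; a square window of 30 mm in the middle. Symmetrical: either way round will do. In place, its y axis lies along the fixture's y.
- plate_handle (a point): Middle of the plate's handle bar, the place to grip: dark steel bar along the plate's y, 12 mm wide (x), 12 mm high, 90 mm long; this point is 43 mm above the plate's underside, over its centre. Its posts are at y 40 and -40 mm, the bar is free between them.
- clamp (a joint): Angle of the clamp arm about its upright pivot, rad. At 0 it points along the fixture's +y (open, off the plate); it grows clockwise seen from above; at its stop, 1.57, it points along the fixture's +x, 3 mm above the seated plate. Starts at -0.3 to 0.3. Stiff: about 2 N at the peg turn it, and it stays where left.
- clamp_pivot (a point): Top of the clamp arm's pivot, on its axis, at x -58, y 85 mm of the fixture, 82 mm above the bench.
- clamp_peg (a point): Middle of the upright round peg (12 mm in diameter, from 81 to 109 mm above the bench) at the clamp arm's end, 46 mm from the pivot's axis, 95 mm above the bench; the arm under it is 16 mm wide and spans 71 to 81 mm above the bench. Push the peg round in an arc about the pivot.
- caliper: Bystander, to be left alone: steel caliper with a round dial, flat on the bench, 200 mm long (y), 12 mm high. Origin: on the bench, middle of its beam.
- gauge: Bystander, to be left alone: upright steel plug gauge, 28 mm in diameter, 75 mm tall. Origin: centre of its underside.
- spare0: Bystander, to be left alone: spare bracket of dark-brown steel, 60 x 40 mm and 37 mm high at its square middle lug. Origin: centre of its underside.
- spare1: Bystander, to be left alone: second spare bracket of dark-brown steel, 60 x 40 mm and 37 mm high at its square middle lug. Origin: centre of its underside.
Mind the look-alikes: they are no part of the job. Leave any turquoise or yellow look-alike of the slide alone.

How it is judged:
On the way, in this order (a step that is already met when the one before it is completed fails the run):
1. the nest slide is home and the catch has clicked in (x of slide in the frame of fixture above -0.005 m and value of joint catch below 0.002 m), for 0.2 s.
2. the cover plate sits flush on both pins' shoulders (z of plate in the frame of fixture between 0.057 and 0.0625 m and horizontal distance between plate and fixture_seat below 0.004 m and angle between plate's own z axis and vertical below 0.03 rad and angle between the y axis of plate and the y axis of fixture, either way round below 0.06 rad), for 0.2 s.
3. the clamp arm is swung over the plate (value of joint clamp above 1.35 rad), for 0.2 s.
At the end, for the whole second after the job is handed in: Slide within 5 mm of home, catch in (under 2 mm); bracket in its nest (6 mm sideways, 3 mm up); plate at rest within 2.5 mm above both shoulders, centred to 4 mm, level to 0.03 rad, turned under 0.06 rad off the pins' line; clamp arm past 1.35 rad (all of step 1 and all of step 2 and value of joint clamp above 1.35 rad and horizontal distance between bracket and slide below 0.006 m and z of bracket in the frame of slide below 0.019 m and linear speed of each of plate, slide below 0.02 m/s); the robot touches nothing.
It fails at once if the plate is dropped or slammed onto the fixture (faster than 0.35 m/s close over it) (horizontal distance between plate and fixture_seat below 0.03 m and z of plate in the frame of fixture below 0.1 m and linear speed of plate above 0.35 m/s).
It fails at once if the plate is forced on tilted (more than 0.2 rad, close over the pins) (horizontal distance between plate and fixture_seat below 0.03 m and z of plate in the frame of fixture below 0.1 m and angle between plate's own z axis and vertical above 0.2 rad).
It fails at once if the caliper, the plug gauge or a spare bracket is disturbed (moved more than 30 mm) (distance of any of caliper, gauge, spare0, spare1 from where it was at the start of the episode above 0.03 m).
It also fails if it takes over 72 s, if anything falls off the work surface, if the arm or the gripper's body presses on something with over 40 N, if the wrist force passes 120 N, or if a joint passes its speed limit or range.

## Working session

There is one attempt and no reset: what is moved stays moved. The work goes in short steps, Python scripts to look and compute and a tool call to move; the robot and the scene stay as the last step left them, time stands still between calls to the robot, and variables do not carry over. Pictures are saved under pics/ and viewed, and the job is handed in when it is done.

Besides the shell and the picture viewer there is one more tool, called after "Emit:" as a command line: name --argument value ..., lists and objects as JSON in quotes. send_rows: Moves the arm, as the interface text tells. Its arguments: {"type":"object","properties":{"deltas":{"type":"array"}},"required":["deltas"]}

```bash
ls; mkdir -p pics
python3 - <<'E'
from bench import *
import cv2,json
print(state())
for n in ("side","top","wrist"):
    ci=camera_info(n); print(n,ci)
    cv2.imwrite(f"pics/{n}0.png",capture(n))
E
```

```text
pics
{'time': 0.0, 'joints': array([ 1.10636741,  0.43520504,  0.02499536,  1.57411079, -0.01158065,
        1.13403283, -0.07507933]), 'qd': array([ 0.00019895,  0.00079833,  0.00090769,  0.00131117, -0.00171503,
       -0.00059735,  0.0015993 ]), 'effort': array([ 1.78218143e-04, -6.67835069e+01,  9.85025950e-01, -3.14449954e+01,
       -6.04550494e-02,  4.29715379e-02,  1.74291104e-04]), 'ee_pos': array([ 0.22097678, -0.58405788,  0.22245112]), 'orientation': array([-3.08881792e+00, -5.64891383e-01,  7.18366330e-04]), 'wrist_force': array([ 0.5326677 , -0.72787033,  0.04515862]), 'moment': array([ 0.03664915, -0.03628573, -0.03446266]), 'grip_width': 0.09194600220013148}
side {'fx': 449.0764137505038, 'fy': 449.0764137505038, 'cx': 250.36564751734642, 'cy': 182.76740303963246, 'R': array([[-0.977327  , -0.21146739,  0.01065273],
       [-0.12137732,  0.51831858, -0.84653021],
       [ 0.17349202, -0.82862983, -0.53223409]]), 't': array([0.57385459, 0.0980971 , 1.04057064])}
top {'fx': 441.1444491756344, 'fy': 441.1444491756344, 'cx': 254.27728613947568, 'cy': 190.3772577476, 'R': array([[ 3.41666373e-02, -9.99415688e-01, -9.60939282e-04],
       [-9.78645237e-01, -3.32615277e-02, -2.02847653e-01],
       [ 2.02697165e-01,  7.87104085e-03, -9.79209838e-01]]), 't': array([0.02841664, 0.5840385 , 1.17381776])}
wrist {'fx': 299.0679441650819, 'fy': 299.0679441650819, 'cx': 255.66758129763085, 'cy': 195.03167213616098, 'R': array([[ 0.35549946, -0.93467564, -0.0012602 ],
       [-0.8962394 , -0.34126247,  0.28336347],
       [-0.26528299, -0.09960612, -0.95901176]]), 't': array([-0.62319236, -0.03699566,  0.39081847])}
```

View pics/top0.png

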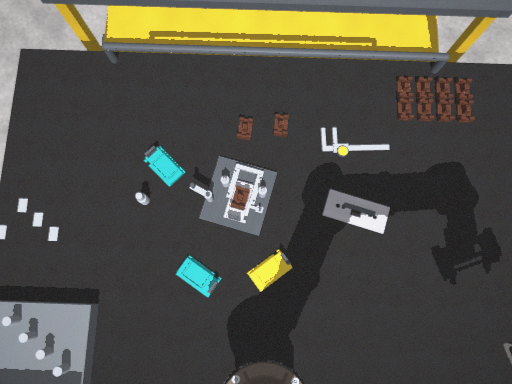

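View pics/side0.png

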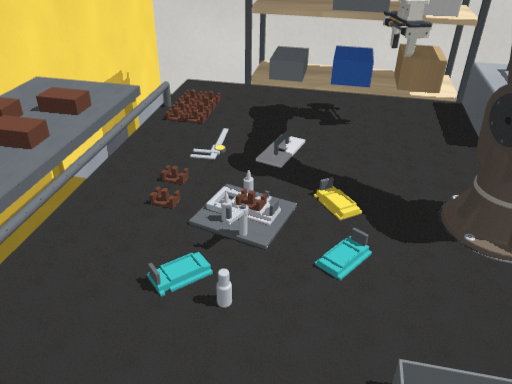

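View pics/wrist0.png

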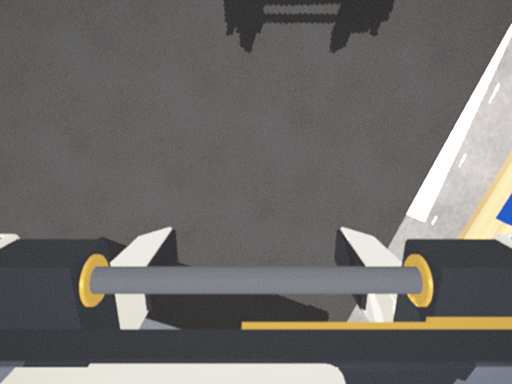

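The top view shows the fixture around (240,195), the plate around (356,211), the clamp arm around (202,190), and the gauge at (142,198). I'll enlarge those areas.

Run:
```python
import cv2
a=cv2.imread("pics/top0.png")
cv2.imwrite("pics/ztop.png",cv2.resize(a[145:245,180:290],None,fx=6,fy=6,interpolation=cv2.INTER_CUBIC)[:600])
cv2.imwrite("pics/zplate.png",cv2.resize(a[180:240,315:400],None,fx=8,fy=8,interpolation=cv2.INTER_CUBIC))
b=cv2.imread("pics/side0.png")
cv2.imwrite("pics/zside.png",cv2.resize(b[160:250,180:310],None,fx=6,fy=6,interpolation=cv2.INTER_CUBIC))
```

```text
(no output)
```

View pics/ztop.png

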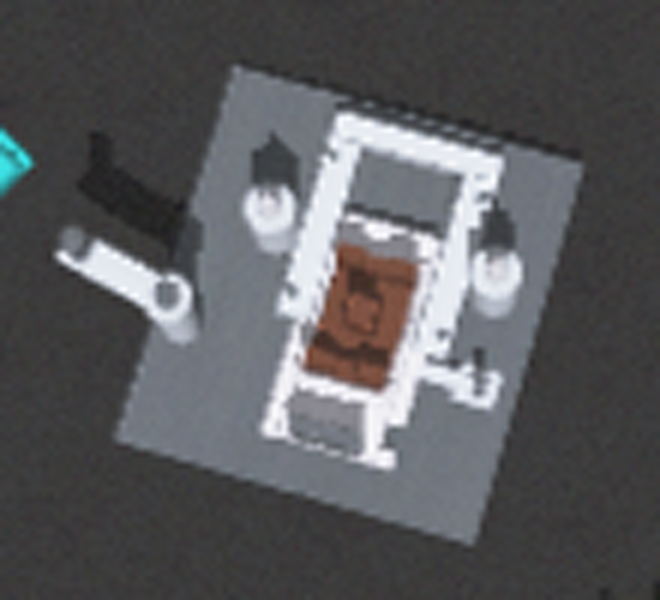

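View pics/zplate.png

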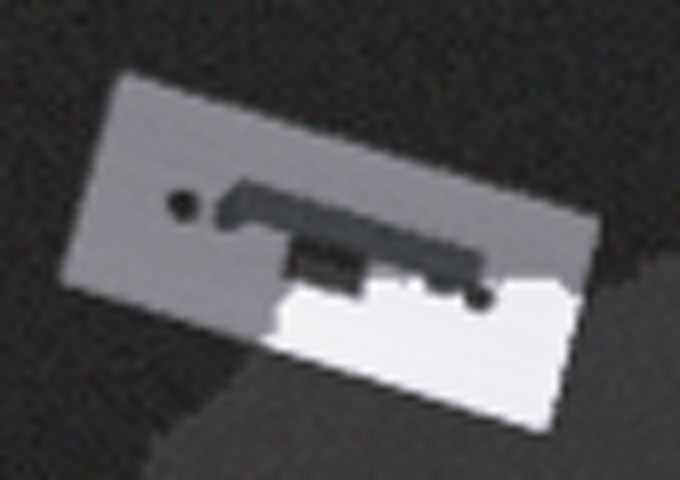

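View pics/zside.png

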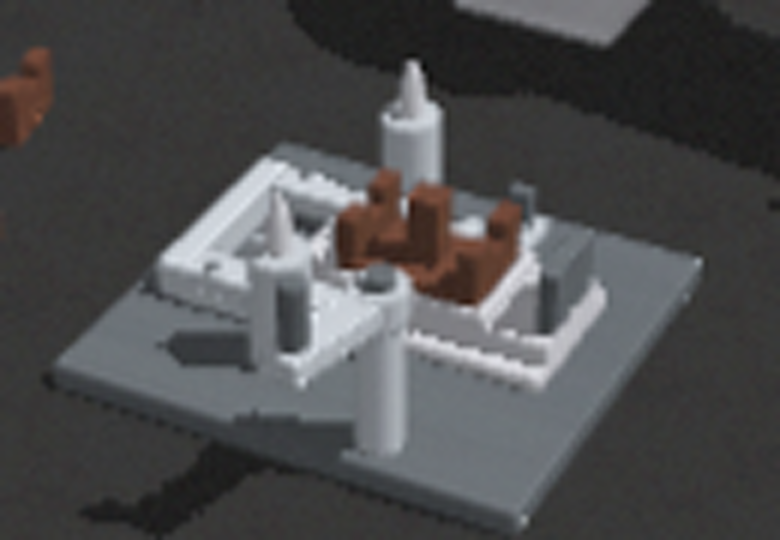

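```bash
cat > h.py <<'E'
import numpy as np,cv2
from bench import *
def ray(ci,uv,z):
    d=np.array([(uv[0]-ci['cx'])/ci['fx'],(uv[1]-ci['cy'])/ci['fy'],1.])
    R=np.array(ci['R']);c=-R.T@np.array(ci['t']);d=R.T@d
    return c+d*(z-c[2])/d[2]
def line(ci,uv):
    d=np.array([(uv[0]-ci['cx'])/ci['fx'],(uv[1]-ci['cy'])/ci['fy'],1.])
    R=np.array(ci['R']);c=-R.T@np.array(ci['t']);d=R.T@d;return c,d/np.linalg.norm(d)
def proj(ci,X):
    p=np.array(ci['R'])@np.array(X)+np.array(ci['t']);return np.array([ci['fx']*p[0]/p[2]+ci['cx'],ci['fy']*p[1]/p[2]+ci['cy']])
def tri(obs):
    A=np.zeros((3,3));b=np.zeros(3)
    for ci,uv in obs:
        c,d=line(ci,uv);P=np.eye(3)-np.outer(d,d);A+=P;b+=P@c
    return np.linalg.solve(A,b)
def fit2(m,w):
    m=np.array(m)[:,:2];w=np.array(w)[:,:2];mc=m.mean(0);wc=w.mean(0);a=m-mc;b=w-wc
    th=np.arctan2((a[:,0]*b[:,1]-a[:,1]*b[:,0]).sum(),(a*b).sum())
    R=np.array([[np.cos(th),-np.sin(th)],[np.sin(th),np.cos(th)]]);t=wc-R@mc
    return th,t,(w-(m@R.T+t))*1000
E
python3 - <<'E'
from h import *
T=camera_info("top");S=camera_info("side")
zt=lambda p:((p[0]+.5)/6-.5+180,(p[1]+.5)/6-.5+145)
zs=lambda p:((p[0]+.5)/6-.5+180,(p[1]+.5)/6-.5+160)
zp=lambda p:((p[0]+.5)/8-.5+315,(p[1]+.5)/8-.5+180)
# top: up=+x world; fixture +x up, +y left
w=[ray(T,zt(p),.012) for p in [(235,65),(583,158),(475,545),(117,440)]]
th,t,r=fit2([(.075,.1),(.075,-.08),(-.12,-.08),(-.12,.1)],w)
print("fix",np.degrees(th),t,r)
a=tri([(T,zt((267,203))),(S,zs((277,195)))]);b=tri([(T,zt((497,263))),(S,zs((412,64)))])
print("pins",a,b,(a+b)/2,np.degrees(np.arctan2(*(a-b)[:2][::-1]))-90)
w=[ray(T,zp(p),.008) for p in [(122,70),(602,213),(550,435),(60,282)]]
tp,tt,r=fit2([(.04,.09),(.04,-.09),(-.04,-.09),(-.04,.09)],w)
print("plate",np.degrees(tp),tt,r)
R=np.array([[np.cos(th),-np.sin(th)],[np.sin(th),np.cos(th)]])
inv=lambda X:(R.T@(X[:2]-t))*1000
print("peg",inv(ray(T,zt((73,238)),.109)),"tab rear top", inv(ray(T,zt((287,427)),.056)),inv(ray(T,zt((362,450)),.056)),"lug",inv(ray(T,zt((360,310)),.065)))
g=ray(T,(142,193),.075);print("gauge",g,inv(g))
E
```

```text
fix -13.91950877534633 [0.59855322 0.07932646] [[-0.85196448 -1.09644442]
 [ 1.05094678  1.14249916]
 [-0.63865351  0.93794838]
 [ 0.43967122 -0.98400312]]
pins [0.61179047 0.13282657 0.08420643] [0.5859478  0.02610334 0.08280343] [0.59886914 0.07946496 0.08350493] -13.611971680099884
plate -15.382311162969314 [ 0.54358987 -0.24738783] [[ 1.07934931 -0.21229458]
 [ 1.80628622 -0.15961519]
 [-2.1931575  -0.56492074]
 [-0.69247804  0.9368305 ]]
peg [-47.4731494  129.70075634] tab rear top [-96.58597609  18.28194708] [-97.38777787 -18.05369567] lug [-36.08982235   0.47623399]
gauge [0.56169307 0.35749907 0.075     ] [-102.69453877  261.13694612]
```

```bash
cat >> h.py <<'E'
from scipy.spatial.transform import Rotation as Ro
FX=dict(t=np.array([.5987,.0794]),th=np.radians(-13.8))
def f2w(x,y):
    c,s=np.cos(FX['th']),np.sin(FX['th']);return FX['t']+np.array([c*x-s*y,s*x+c*y])
def w2f(p):
    c,s=np.cos(FX['th']),np.sin(FX['th']);d=np.array(p)[:2]-FX['t'];return np.array([c*d[0]+s*d[1],-s*d[0]+c*d[1]])
def go(xyz,yaw=None):
    """remaining roll (deg) to make tool-x azimuth=yaw deg, and shift in tool axes after the roll, mm"""
    s=state();M=Ro.from_rotvec(s['orientation']).as_matrix()
    az=np.degrees(np.arctan2(M[1,0],M[0,0]));tilt=np.degrees(np.arccos(-M[2,2]))
    roll=0 if yaw is None else az-yaw
    M2=M@Ro.from_euler('z',roll,degrees=True).as_matrix()
    print("t",round(s['time'],2),"pos",s['ee_pos'].round(4),"az",round(az,2),"tilt",round(tilt,2),"F",s['wrist_force'].round(1),"w",round(s['grip_width'],4),"j",s['joints'].round(2))
    print("roll",round(roll,2),"shift",(M2.T@(np.array(xyz)-s['ee_pos'])*1000).round(1))
E
python3 - <<'E'
from h import *
p=f2w(-.125,0);go([*p,.20],-13.8)
E
```

```text
t 0.15 pos [ 0.221  -0.5842  0.2226] az 20.72 tilt 0.07 F [ 0.7 -0.4 -0.7] w 0.0921 j [ 1.11  0.44  0.03  1.57 -0.01  1.13 -0.08]
roll 34.52 shift [  83.5 -734.5   23.2]
```

Emit:
send_rows --deltas '[[[0,0,0],6.9,1],[[0,0,0],6.9,1],[[0,0,0],6.9,1],[[0,0,0],6.9,1],[[0,0,0],6.9,1]]'

```text
time: 0.65
ee_pos: [0.2211, -0.5843, 0.2229]
orientation: [-3.117, 0.384, 0.001]
wrist_force: [0.5, 0.0, 0.8]
grip_width: 0.0563
```

Emit:
send_rows --deltas '[[[4.4,-20,0],0,1],[[4.4,-40,0],0,1],[[4.4,-40,0],0,1],[[4.4,-40,0],0,1],[[4.4,-40,0],0,1],[[4.4,-40,0],0,1],[[4.4,-40,0],0,1],[[4.4,-40,0],0,1],[[4.4,-40,0],0,1],[[4.4,-40,0],0,1],[[4.4,-40,0],0,1],[[4.4,-40,0],0,1],[[4.4,-40,0],0,1],[[4.4,-40,0],0,1],[[4.4,-40,0],0,1],[[4.4,-40,0],0,1],[[4.4,-40,0],0,1],[[4.4,-40,0],0,1],[[4.3,-34.5,0],0,1],[[0,0,0],0,1]]'

```text
time: 2.65
ee_pos: [0.4779, 0.1141, 0.2232]
orientation: [-3.117, 0.367, -0.0]
wrist_force: [-0.5, 0.3, 0.0]
grip_width: 0.0007
```

Run:
```python
from h import *
p=f2w(-.125,0);go([*p,.051],-13.8)
ci=camera_info("wrist");cv2.imwrite("pics/w1.png",capture("wrist"))
M=Ro.from_rotvec(state()['orientation']).as_matrix()
c=-np.array(ci['R']).T@ci['t'];print("cam in tool",M.T@(c-state()['ee_pos']),"view dir in tool",M.T@np.array(ci['R'])[2], "right",M.T@np.array(ci['R'])[0])
```

```text
t 2.65 pos [0.4779 0.1141 0.2232] az -13.42 tilt 0.16 F [-0.5  0.3  0. ] w 0.0007 j [-0.05  0.25 -0.35  1.87  0.09  1.04 -2.25]
roll 0.38 shift [  0.6   5.4 172.2]
cam in tool [ 0.0755429  -0.00373988 -0.1622812 ] view dir in tool [-2.82527245e-01 -5.51975960e-04  9.59259116e-01] right [0.0038916  0.99999095 0.00172159]
```

View pics/w1.png

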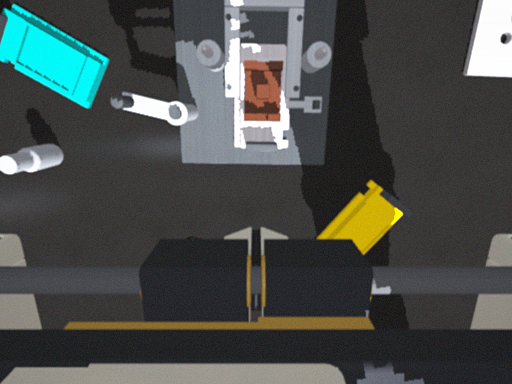

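The wrist view shows both pins, near (207,50) and (318,52), the tab at about (265,147), and the clamp peg near (123,100). I'll zoom in to refine the fixture pose.

Run:
```python
import cv2
a=cv2.imread("pics/w1.png")
cv2.imwrite("pics/zw1.png",cv2.resize(a[0:150,180:345],None,fx=4,fy=4,interpolation=cv2.INTER_CUBIC))
```

```text
(no output)
```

View pics/zw1.png

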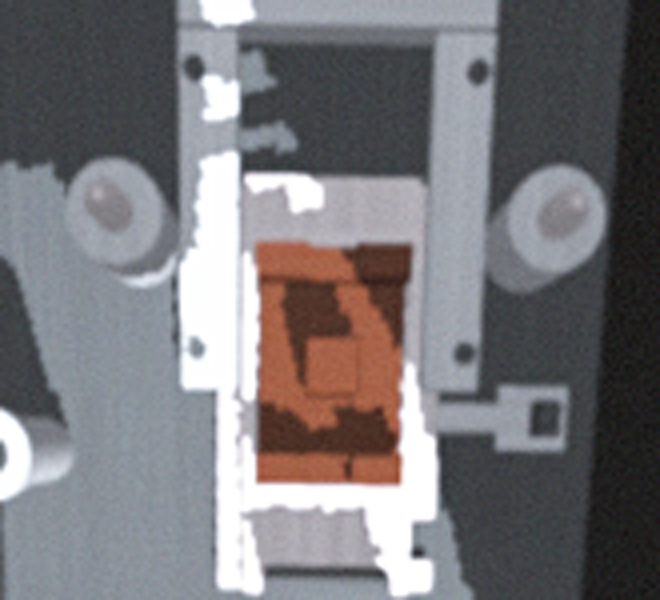

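Run:
```python
from h import *
W=camera_info("wrist")
z4=lambda p:((p[0]+.5)/4-.5+180,(p[1]+.5)/4-.5)
for a,b,z in [((96,187),(575,198),.084),((114,207),(557,218),.060)]:
    A=ray(W,z4(a),z);B=ray(W,z4(b),z)
    print(A,B,(A+B)/2,np.linalg.norm(A-B),np.degrees(np.arctan2(*(A-B)[:2][::-1]))-90)
for p in [(180,28),(496,26),(476,392),(180,390)]:
    print("rail corners",w2f(ray(W,z4(p),.028))*1000)
print("lug",w2f(ray(W,z4((330,367)),.065))*1000, "peg",w2f(ray(W,(121,101),.109))*1000)
print("tab",w2f(ray(W,z4((250,575)),.056))*1000,w2f(ray(W,z4((388,575)),.056))*1000)
```

```text
[0.61348656 0.12842463 0.084     ] [0.58576103 0.02231411 0.084     ] [0.59962379 0.07536937 0.084     ] 0.10967290599767984 -14.643379505647957
[0.61309261 0.1280718  0.06      ] [0.58509299 0.02169129 0.06      ] [0.5990928  0.07488154 0.06      ] 0.11000359758192839 -14.745956546339386
rail corners [50.47265817 36.41761726]
rail corners [ 51.44167363 -46.40292784]
rail corners [-39.79568257 -45.4501568 ]
rail corners [-39.77908174  38.51317249]
lug [-35.04825263  -3.21651572] peg [-45.8572082 121.7471256]
tab [-88.41972303  17.75860945] [-88.18342544 -19.87434762]
```

```bash
sed -i 's/FX=dict.*/FX=dict(t=np.array([.599,.077]),th=np.radians(-14.2))/' h.py
python3 - <<'E'
from h import *
p=f2w(-.125,0);go([*p,.051],-14.2)
E
```

```text
t 2.7 pos [0.4772 0.1112 0.2229] az -13.54 tilt 0.06 F [-0.9 -1.2 -0.1] w 0.0005 j [-0.05  0.24 -0.35  1.87  0.09  1.04 -2.24]
roll 0.66 shift [  1.6   3.5 171.9]
```

Emit:
send_rows --deltas '[[[0,3,0],0.7,1],[[0,0,30],0,1],[[0,0,40],0,1],[[0,0,40],0,1],[[0,0,40],0,1],[[0,0,21],0,1],[[0,0,0],0,1],[[0,0,0],0,1],[[0,0,0],0,1]]'

```text
time: 3.6
ee_pos: [0.4775, 0.1056, 0.0537]
orientation: [-3.116, 0.398, -0.004]
wrist_force: [-1.0, -0.3, -0.3]
grip_width: 0.0006
```

Run:
```python
from h import *
p=f2w(-.0725,0);go([*p,.051],-14.2);print(w2f(state()['ee_pos']))
cv2.imwrite("pics/s2.png",cv2.resize(capture("side")[140:260,170:330],None,fx=5,fy=5,interpolation=cv2.INTER_CUBIC))
```

```text
t 3.6 pos [0.4775 0.1056 0.0537] az -14.55 tilt 0.13 F [-1.  -0.3 -0.3] w 0.0006 j [-0.1   0.46 -0.3   2.06  0.22  0.64 -2.37]
roll -0.35 shift [52.3 -2.   2.8]
[-0.12478389 -0.00205117]
```

View pics/s2.png

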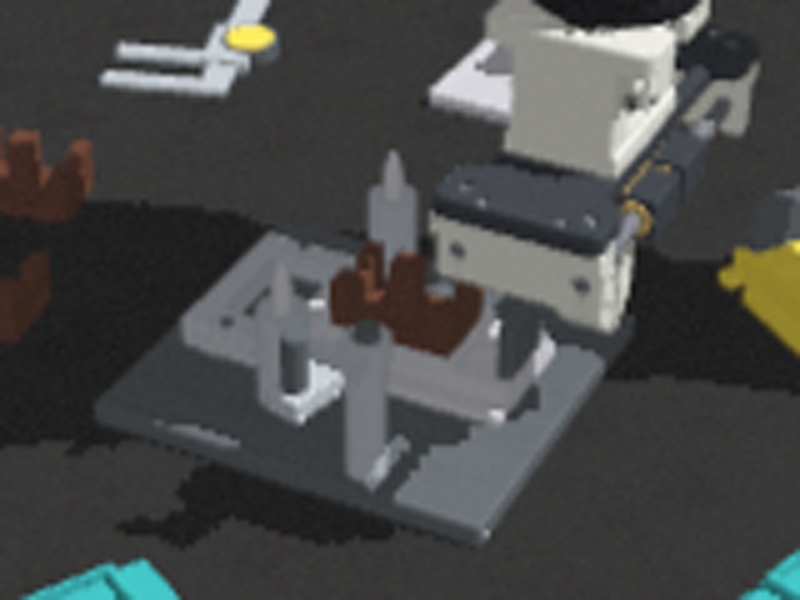

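The gripper is behind the tab and clear of everything. I'll push in small steps.

Emit:
send_rows --deltas '[[[5,-2,2],0,1],[[5,0,0],0,1],[[5,0,0],0,1],[[5,0,0],0,1],[[5,0,0],0,1],[[5,0,0],0,1],[[5,0,0],0,1],[[5,0,0],0,1],[[5,0,0],0,1],[[0,0,0],0,1],[[0,0,0],0,1]]'

```text
time: 4.75
ee_pos: [0.5194, 0.0975, 0.05]
orientation: [-3.117, 0.394, 0.004]
wrist_force: [-4.4, 3.1, 3.0]
grip_width: 0.0007
```

Run:
```python
from h import *
p=f2w(-.0725,0);go([*p,.051],-14.2);print(w2f(state()['ee_pos']))
```

```text
t 4.75 pos [0.5194 0.0975 0.05  ] az -14.42 tilt 0.14 F [-4.4  3.1  3. ] w 0.0007 j [-0.07  0.52 -0.29  1.97  0.22  0.69 -2.32]
roll -0.22 shift [ 9.7  0.4 -1. ]
[-0.08220489  0.00037909]
```

Emit:
send_rows --deltas '[[[3,0,0],0,1],[[3,0,0],0,1],[[3,0,0],0,1],[[3,0,0],0,1],[[0,0,0],0,1],[[0,0,0],0,1]]'

```text
time: 5.35
ee_pos: [0.53, 0.0945, 0.0499]
orientation: [3.116, -0.394, -0.007]
wrist_force: [-8.9, 2.2, 6.5]
grip_width: 0.0006
```

Run:
```python
from h import *
p=f2w(-.0725,0);go([*p,.051],-14.2);print(w2f(state()['ee_pos']))
```

```text
t 5.35 pos [0.53   0.0945 0.0499] az -14.41 tilt 0.24 F [-8.9  2.2  6.5] w 0.0006 j [-0.06  0.53 -0.29  1.94  0.22  0.7  -2.31]
roll -0.21 shift [-1.3  0.  -1.1]
[-7.12100604e-02  1.30467415e-05]
```

Emit:
send_rows --deltas '[[[3,0,0],0,1],[[3,0,0],0,1],[[3,0,0],0,1],[[0,0,0],0,1],[[0,0,0],0,1]]'

```text
time: 5.85
ee_pos: [0.5309, 0.0942, 0.0492]
orientation: [3.115, -0.388, -0.026]
wrist_force: [-33.2, 8.2, 26.7]
grip_width: 0.0002
```

Run:
```python
from h import *
p=f2w(-.0725,0);go([*p,.051],-14.2);print(w2f(state()['ee_pos']))
```

```text
t 5.85 pos [0.5309 0.0942 0.0492] az -14.22 tilt 0.97 F [-33.2   8.2  26.7] w 0.0002 j [-0.06  0.54 -0.29  1.93  0.22  0.72 -2.3 ]
roll -0.02 shift [-2.3  0.  -1.8]
[-7.02122879e-02  2.04284945e-05]
```

The force jumped with no further travel, so the slide is against its stop. I'll back off, rise and check.

Emit:
send_rows --deltas '[[[-10,0,0],0,1],[[-15,0,0],0,1],[[-15,0,0],0,1],[[0,0,-40],0,1],[[0,0,-40],0,1],[[0,0,-40],0,1],[[0,0,-40],0,-1],[[0,0,-20],0,-1],[[0,0,0],0,-1],[[0,0,0],0,-1],[[0,0,0],0,-1],[[0,0,0],0,-1]]'

```text
time: 7.05
ee_pos: [0.5015, 0.1012, 0.2289]
orientation: [3.116, -0.396, -0.004]
wrist_force: [0.5, 0.4, -0.4]
grip_width: 0.0437
```

Run:
```python
from h import *
p=f2w(-.11,0);go([*p,.23],-14.2);
W=camera_info("wrist");a=capture("wrist");go([*p,.23],-14.2);
import pickle;pickle.dump(W,open("w3.pkl","wb"))
cv2.imwrite("pics/w3r.png",a)
cv2.imwrite("pics/w3.png",cv2.resize(a[0:150,160:345],None,fx=4,fy=4,interpolation=cv2.INTER_CUBIC))
cv2.imwrite("pics/t3.png",cv2.resize(capture("top")[145:245,180:290],None,fx=6,fy=6,interpolation=cv2.INTER_CUBIC))
```

```text
t 7.05 pos [0.5015 0.1012 0.2289] az -14.47 tilt 0.14 F [ 0.5  0.4 -0.4] w 0.0437 j [-0.02  0.27 -0.35  1.81  0.1   1.07 -2.23]
roll -0.27 shift [-9.5 -0.5 -1.1]
t 7.1 pos [0.5016 0.1013 0.2291] az -14.47 tilt 0.13 F [0.6 0.2 0.5] w 0.0478 j [-0.02  0.27 -0.35  1.81  0.1   1.07 -2.23]
roll -0.27 shift [-9.6 -0.4 -0.9]
```

View pics/w3.png

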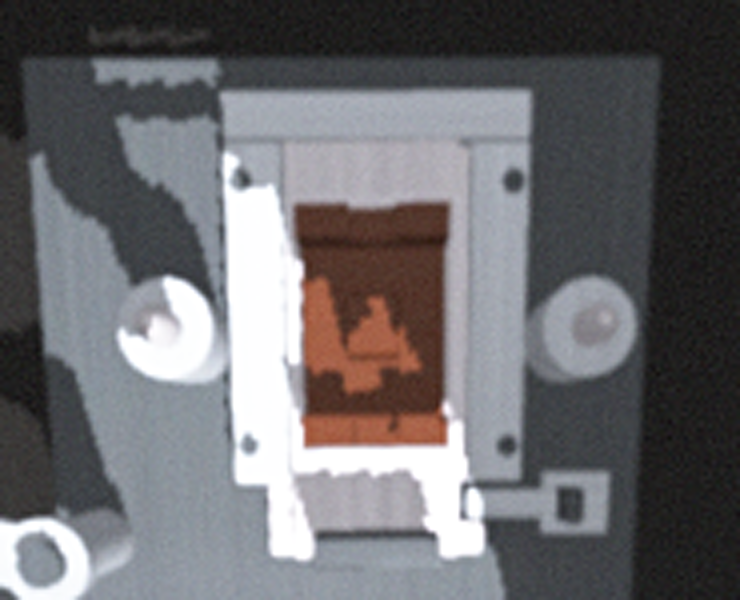

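View pics/w3r.png

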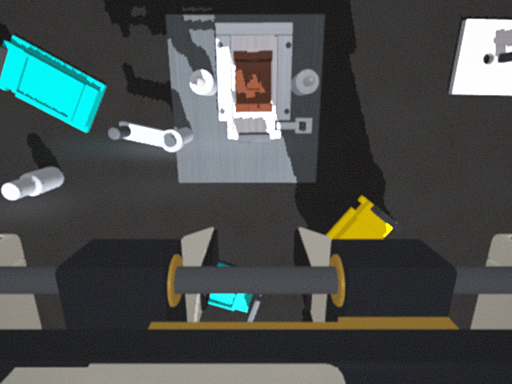

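The slide is at its stop and the catch tip, at (475,503) in the zoom, has sprung inward. Next I measure the fixture with the camera at rest.

Run:
```python
from h import *
import pickle
W=pickle.load(open("w3.pkl","rb"))
z4=lambda p:((p[0]+.5)/4-.5+160,(p[1]+.5)/4-.5)
for a,b,z in [((158,323),(598,323),.084),((165,330),(588,330),.060)]:
    A=ray(W,z4(a),z);B=ray(W,z4(b),z)
    print(A,B,(A+B)/2,np.linalg.norm(A-B),np.degrees(np.arctan2(*(A-B)[:2][::-1]))-90)
m=[(.05,.042),(.05,-.042),(-.04,-.042),(-.04,.042)]
w=[ray(W,z4(p),.028) for p in [(221,90),(531,90),(520,481),(236,485)]]
th,t,r=fit2(m,w);print(np.degrees(th),t,r)
w=[ray(W,z4(p),.012) for p in [(22,57),(660,57)]]+[ray(W,p,.012) for p in [(317,182),(180,183)]]
th,t,r=fit2([(.075,.1),(.075,-.08),(-.12,-.08),(-.12,.1)],w);print(np.degrees(th),t,r)
FX['t']=t;FX['th']=th
print("lug back edge etc", w2f(ray(W,z4((372,360)),.065)),"tab rear",w2f(ray(W,z4((370,533)),.056)),"peg",w2f(ray(W,(115.5,131),.109)),"bracket edges",w2f(ray(W,z4((370,205)),.045)),w2f(ray(W,z4((375,447)),.045)))
```

```text
[0.61162663 0.12956763 0.084     ] [0.58540985 0.0272207  0.084     ] [0.59851824 0.07839417 0.084     ] 0.10565137622035542 -14.367723330340368
[0.61239022 0.13194341 0.06      ] [0.58517103 0.02568649 0.06      ] [0.59878063 0.07881495 0.06      ] 0.1096878169322653 -14.368148592089895
-14.085002434187556 [0.60511979 0.07715587] [[ 6.4478414  -1.86427108]
 [ 6.14604512 -1.45115378]
 [-5.90524435  1.74658733]
 [-6.68864216  1.56883753]]
-13.84708355160427 [0.59893239 0.07761046] [[ 0.46812358 -0.41066463]
 [-0.70948117  1.39225424]
 [ 0.08973291  0.1460696 ]
 [ 0.15162467 -1.12765921]]
lug back edge etc [-0.00801933  0.00236349] tab rear [-0.05247577  0.00352605] peg [-0.04512783  0.12906849] bracket edges [0.03157553 0.00257798] [-0.02989746  0.00195925]
```

The fixture is at about (0.5988, 0.0786), yaw −14.1°. The slide is home, and the clamp is at about 0.29 rad. Next I turn the tool so the jaws open along the plate's x axis.

Emit:
send_rows --deltas '[[[0,0,0],-7.5,-1],[[0,0,0],-7.5,-1],[[0,0,0],-7.5,-1],[[0,0,0],-7.5,-1],[[0,0,0],-7.5,-1],[[0,0,0],-7.5,-1],[[0,0,0],-7.5,-1],[[0,0,0],-7.5,-1],[[0,0,0],-7.5,-1],[[0,0,0],-7.5,-1],[[0,0,0],-7.5,-1],[[0,0,0],-6.5,-1],[[0,0,0],0,-1]]'

```text
time: 8.45
ee_pos: [0.502, 0.1013, 0.2297]
orientation: [-2.498, -1.904, 0.001]
wrist_force: [0.1, -0.5, 0.7]
grip_width: 0.092
```

```bash
sed -i 's/FX=dict.*/FX=dict(t=np.array([.5988,.0786]),th=np.radians(-14.1))/' h.py
python3 - <<'E'
from h import *
go([.5436,-.2474,.2],74.6)
E
```

```text
t 8.45 pos [0.502  0.1013 0.2297] az 74.63 tilt 0.06 F [ 0.1 -0.5  0.7] w 0.092 j [ 0.2   0.32 -0.64  1.79  0.21  1.1  -0.78]
roll 0.03 shift [-325.1  132.8   29.6]
```

Emit:
send_rows --deltas '[[[-20,6,0],0,-1],[[-40,14,3],0,-1],[[-40,14,3],0,-1],[[-40,14,3],0,-1],[[-40,14,3],0,-1],[[-40,14,3],0,-1],[[-40,14,3],0,-1],[[-40,14,3],0,-1],[[-40,14,3],0,-1],[[-40,14,3],0,-1],[[-25,0,0],0,-1],[[0,0,0],0,-1],[[0,0,0],0,-1],[[0,0,0],0,-1],[[0,0,0],0,-1]]'

```text
time: 9.95
ee_pos: [0.5218, -0.3226, 0.2034]
orientation: [-2.499, -1.904, -0.001]
wrist_force: [-0.7, -0.1, 0.9]
grip_width: 0.0916
```

Run:
```python
from h import *
go([.5436,-.2474,.2],74.6)
W=camera_info("wrist");a=capture("wrist")
go([.5436,-.2474,.2],74.6)
import pickle;pickle.dump(W,open("w4.pkl","wb"))
cv2.imwrite("pics/w4.png",a)
cv2.imwrite("pics/w4z.png",cv2.resize(a[0:250,170:370],None,fx=3,fy=3,interpolation=cv2.INTER_CUBIC)[:600])
```

```text
t 9.95 pos [ 0.5218 -0.3226  0.2034] az 74.6 tilt 0.02 F [-0.7 -0.1  0.9] w 0.0916 j [ 0.78  0.48 -0.46  1.6   0.23  1.12 -0.01]
roll -0.0 shift [78.2  1.   3.5]
t 10.0 pos [ 0.5218 -0.3228  0.2034] az 74.6 tilt 0.02 F [0.9 0.4 0.3] w 0.0914 j [ 0.78  0.48 -0.46  1.6   0.23  1.12 -0.  ]
roll -0.0 shift [78.5  1.   3.5]
```

View pics/w4.png

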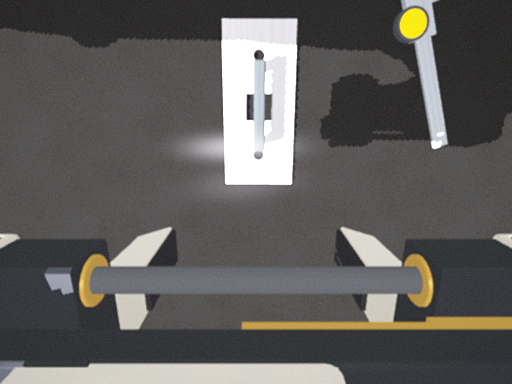

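The plate's four corners are clear at (222,18), (297,18), (292,184) and (225,184), and its handle bar runs from (259,58) to (258,156). I'll measure it from the mask and contour.

Run:
```python
from h import *
import pickle
W=pickle.load(open("w4.pkl","rb"));a=cv2.imread("pics/w4.png")
g=cv2.cvtColor(a,cv2.COLOR_BGR2GRAY)[:210]
m=(g>110).astype(np.uint8)
m=cv2.morphologyEx(m,cv2.MORPH_CLOSE,np.ones((9,9)));m[:, :200]=0;m[:,330:]=0
c=max(cv2.findContours(m,cv2.RETR_EXTERNAL,cv2.CHAIN_APPROX_NONE)[0],key=cv2.contourArea)[:,0]
P=np.array([ray(W,p,.008)[:2] for p in c])
r=cv2.minAreaRect((P*1000).astype(np.float32));print(r)
ap=cv2.approxPolyDP(c.reshape(-1,1,2),6,True)[:,0];print(ap.tolist())
w=[ray(W,p,.008) for p in ap]
print(np.array(w)[:,:2])
print("bar ends z49",ray(W,(259,58),.049),ray(W,(258,156),.049))
print("holes",ray(W,(259,54.5),.008))
z=cv2.resize(a[30:180,210:310],None,fx=4,fy=4,interpolation=cv2.INTER_CUBIC);cv2.imwrite("pics/w4z.png",z)
```

```text
((535.0948486328125, -255.83132934570312), (199.6572265625, 125.84185791015625), 74.69674682617188)
[[296, 18], [221, 19], [223, 130], [200, 134], [200, 160], [219, 165], [215, 177], [205, 177], [210, 195], [248, 198], [292, 183], [293, 154], [305, 149], [293, 139]]
[[ 0.60668691 -0.17192263]
 [ 0.52966907 -0.15182529]
 [ 0.4978033  -0.26281196]
 [ 0.47037824 -0.2600828 ]
 [ 0.4606874  -0.28935659]
 [ 0.48094577 -0.30122158]
 [ 0.47179908 -0.3141409 ]
 [ 0.45999112 -0.31090993]
 [ 0.45887499 -0.3344219 ]
 [ 0.50348265 -0.35067969]
 [ 0.56097356 -0.34638763]
 [ 0.57038649 -0.31186614]
 [ 0.58555445 -0.30982554]
 [ 0.57446603 -0.29458308]]
bar ends z49 [ 0.55669996 -0.20476653  0.049     ] [ 0.53073331 -0.29678135  0.049     ]
holes [ 0.55957917 -0.19579088  0.008     ]
```

View pics/w4z.png

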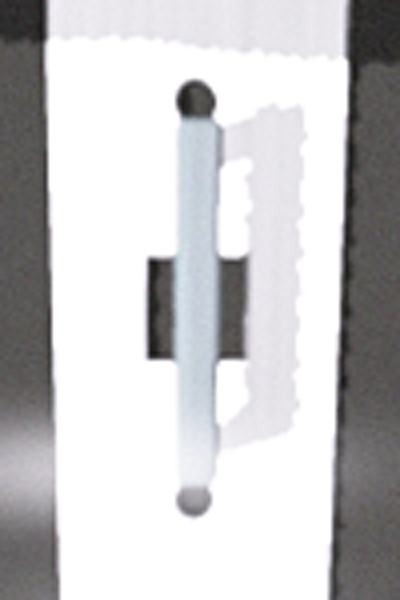

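Run:
```python
from h import *
import pickle
W=pickle.load(open("w4.pkl","rb"))
z4=lambda p:((p[0]+.5)/4-.5+210,(p[1]+.5)/4-.5+30)
o=[(.04,.09),(.04,-.09),(-.04,-.09),(-.04,.09)] # top-right, bottom-right, bottom-left, top-left
w=[ray(W,p,.008) for p in [(297.5,18),(292.5,184.5),(225,184.5),(221.5,18)]]
th,t,r=fit2(o,w);print(np.degrees(th),t,r.round(1))
q=.015
w=[ray(W,z4(p),.008) for p in [(248,258),(248,358),(148,358),(148,258)]]
th,t,r=fit2([(q,q),(q,-q),(-q,-q),(-q,q)],w);print("win",np.degrees(th),t,r.round(1))
w=[ray(W,z4(p),.049) for p in [(218,118),(217,488),(177,488),(177,118)]]
th,t,r=fit2([(.006,.045),(.006,-.045),(-.006,-.045),(-.006,.045)],w);print("bar",np.degrees(th),t,r.round(1))
h=[ray(W,z4(p),.008) for p in [(196,100),(194,502)]];print("hole",(h[0]+h[1])/2,np.linalg.norm(h[0]-h[1]),np.degrees(np.arctan2(*(h[0]-h[1])[:2][::-1]))-90)
go([*t,.041],74.7)
```

```text
-15.372398423039458 [ 0.54516272 -0.24956259] [[ 0.6  1. ]
 [ 1.3 -1.5]
 [-1.9 -0.7]
 [ 0.   1.1]]
win -15.21142707346361 [ 0.54540568 -0.24878717] [[-1.2 -1. ]
 [-0.1  1.3]
 [ 0.9  1.1]
 [ 0.5 -1.4]]
bar -15.20823107844773 [ 0.54464004 -0.24913926] [[-1.   0.2]
 [-0.7  0.2]
 [ 0.7 -0.2]
 [ 1.  -0.3]]
hole [ 0.54445045 -0.24897577  0.008     ] 0.11033378655981975 -15.454152983589879
t 10.0 pos [ 0.5218 -0.3228  0.2034] az 74.6 tilt 0.02 F [0.9 0.4 0.3] w 0.0914 j [ 0.78  0.48 -0.46  1.6   0.23  1.12 -0.  ]
roll -0.1 shift [ 77.    2.6 162.5]
```

Emit:
send_rows --deltas '[[[25,1,10],0,-1],[[26,1,20],0,-1],[[26,0.6,20],0,-1],[[0,0,30],0,-1],[[0,0,30],0,-1],[[0,0,25],0,-1],[[0,0,10],0,-1],[[0,0,0],0,-1],[[0,0,0],0,-1],[[0,0,0],0,-1]]'

```text
time: 11.0
ee_pos: [0.5454, -0.2508, 0.0597]
orientation: [2.499, 1.901, 0.002]
wrist_force: [-0.5, 0.3, -0.3]
grip_width: 0.0915
```

Run:
```python
from h import *
go([.5446,-.2491,.041],74.7)
cv2.imwrite("pics/w5.png",capture("wrist"))
```

```text
t 11.0 pos [ 0.5454 -0.2508  0.0597] az 74.52 tilt 0.14 F [-0.5  0.3 -0.3] w 0.0915 j [ 0.64  0.61 -0.43  1.78  0.33  0.82 -0.22]
roll -0.18 shift [ 1.4 -1.3 18.7]
```

View pics/w5.png

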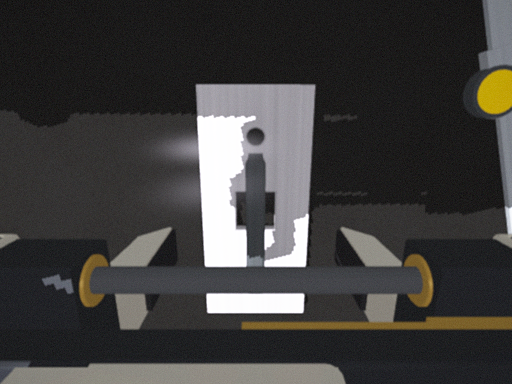

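The bar, at column 256, is centred between the jaws. I'll go down and close.

Emit:
send_rows --deltas '[[[1.4,-1.3,8],-0.2,-1],[[0,0,8],0,-1],[[0,0,2.7],0,-1],[[0,0,0],0,-1],[[0,0,0],0,1],[[0,0,0],0,1],[[0,0,0],0,1],[[0,0,0],0,1],[[0,0,0],0,1],[[0,0,0],0,1],[[0,0,0],0,1],[[0,0,0],0,1],[[0,0,0],0,1],[[0,0,0],0,1],[[0,0,0],0,1],[[0,0,0],0,1]]'

```text
time: 12.65
ee_pos: [0.5439, -0.2489, 0.0396]
orientation: [2.497, 1.906, 0.001]
wrist_force: [2.4, -1.0, -0.7]
grip_width: 0.0117
```

Run:
```python
from h import *
go([.5446,-.2491,.041],74.7)
```

```text
t 12.65 pos [ 0.5439 -0.2489  0.0396] az 74.72 tilt 0.04 F [ 2.4 -1.  -0.7] w 0.0117 j [ 0.63  0.64 -0.42  1.8   0.35  0.78 -0.23]
roll 0.02 shift [ 0.   0.7 -1.4]
```

Gripped, with an 11.7 mm opening on the 12 mm bar. Lifting.

Emit:
send_rows --deltas '[[[0,0,-5],0,1],[[0,0,-15],0,1],[[0,0,-25],0,1],[[0,0,-30],0,1],[[0,0,-30],0,1],[[0,0,-30],0,1],[[0,0,-25],0,1],[[0,0,-15],0,1],[[0,0,-5],0,1],[[0,0,0],0,1],[[0,0,0],0,1],[[0,0,0],0,1]]'

```text
time: 13.85
ee_pos: [0.5427, -0.2487, 0.2184]
orientation: [-2.495, -1.906, 0.002]
wrist_force: [1.2, -0.0, -3.7]
grip_width: 0.0117
```

Run:
```python
from h import *
go([*f2w(0,0),.2],75.9)
cv2.imwrite("pics/w6.png",capture("wrist"))
cv2.imwrite("pics/s6.png",capture("side"))
```

```text
t 13.85 pos [ 0.5427 -0.2487  0.2184] az 74.73 tilt 0.12 F [ 1.2 -0.  -3.7] w 0.0117 j [ 0.68  0.44 -0.49  1.62  0.22  1.14 -0.13]
roll -1.17 shift [331.1 -25.3  18.5]
```

View pics/w6.png

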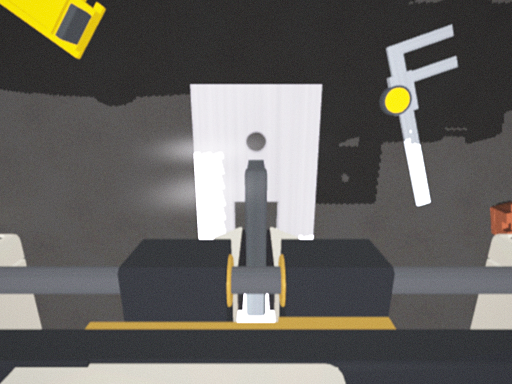

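View pics/s6.png

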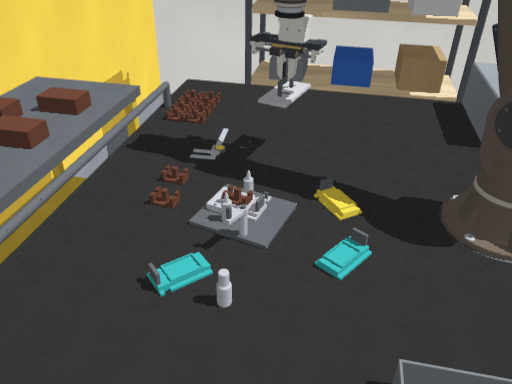

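The plate hangs level, with its far edge from (191,84) to (322,84) and its far hole at (256.5,142). I'll compute its pose in the hand.

Run:
```python
from h import *
W=camera_info("wrist");s=state();M=Ro.from_rotvec(s['orientation']).as_matrix();p0=s['ee_pos']
z=p0[2]-.0316
for n,p in dict(TL=(190.5,84),TR=(322,84),hole=(256.5,142),BL=(198.5,240),BR=(314.5,240)).items():
    print(n,(M.T@(ray(W,p,z)-p0)*1000).round(1))
# full plate ideal: corners at tool x=90,y=+-40, hole x=55,y=0
```

```text
TL [ 90.5 -40.5  31.7]
TR [90.7 39.5 31.6]
hole [55.6 -0.3 31.6]
BL [-13.  -41.1  31.7]
BR [-12.8  40.8  31.5]
```

Emit:
send_rows --deltas '[[[10,-1,0],-1.2,1],[[20,-2,0],0,1],[[30,-2,0],0,1],[[30,-3,0],0,1],[[30,-3,0],0,1],[[30,-3,0],0,1],[[30,-3,0],0,1],[[30,-3,0],0,1],[[30,-2,0],0,1],[[30,-2,0],0,1],[[30,-1,0],0,1],[[20,0,0],0,1],[[10,0,0],0,1],[[0,0,0],0,1],[[0,0,0],0,1],[[0,0,0],0,1],[[0,0,0],0,1]]'

```text
time: 15.65
ee_pos: [0.5997, 0.0758, 0.2195]
orientation: [2.478, 1.93, -0.001]
wrist_force: [-0.4, -0.5, -3.6]
grip_width: 0.0111
```

Run:
```python
from h import *
go([*f2w(0,0),.2],75.9)
t=capture("top");cv2.imwrite("pics/t7.png",t);s=capture("side");cv2.imwrite("pics/s7.png",cv2.resize(s[130:260,170:340],None,fx=4,fy=4,interpolation=cv2.INTER_CUBIC))
cv2.imwrite("pics/w7.png",capture("wrist"))
go([*f2w(0,0),.2],75.9)
```

```text
t 15.65 pos [0.5997 0.0758 0.2195] az 75.82 tilt 0.04 F [-0.4 -0.5 -3.6] w 0.0111 j [ 0.17  0.47 -0.56  1.59  0.26  1.16 -0.7 ]
roll -0.08 shift [ 2.6 -1.5 19.5]
t 15.8 pos [0.5997 0.0765 0.2196] az 75.87 tilt 0.01 F [-0.6  0.3 -3.8] w 0.0118 j [ 0.17  0.47 -0.56  1.59  0.26  1.16 -0.7 ]
roll -0.03 shift [ 1.8 -1.4 19.6]
```

View pics/s7.png

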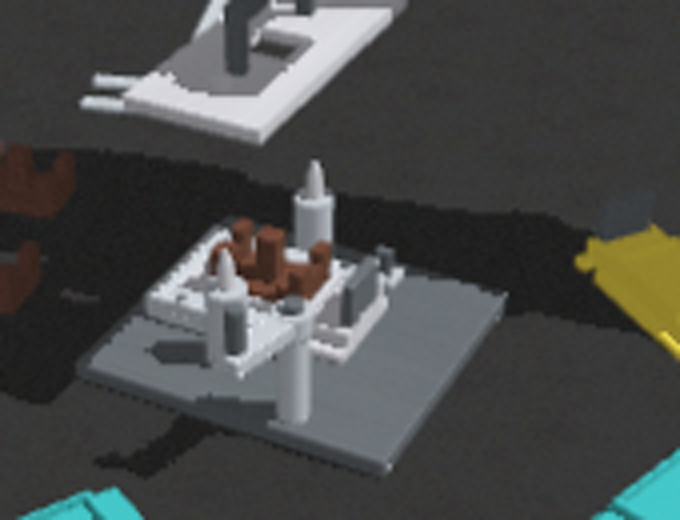

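View pics/w7.png

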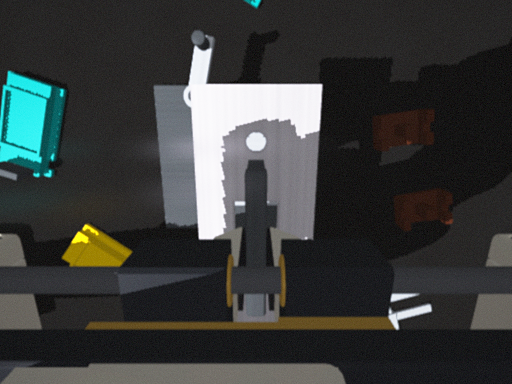

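The plate is over the fixture and the left pedestal's shoulder shows through the hole at (256,142). I'll lower to just above the pin tips and look through the hole again.

Emit:
send_rows --deltas '[[[1.3,-1.4,10],0,1],[[0,0,20],0,1],[[0,0,20],0,1],[[0,0,15],0,1],[[0,0,10],0,1],[[0,0,5],0,1],[[0,0,2],0,1],[[0,0,0],0,1],[[0,0,0],0,1],[[0,0,0],0,1],[[0,0,0],0,1],[[0,0,0],0,1]]'

```text
time: 17.0
ee_pos: [0.5988, 0.0788, 0.1378]
orientation: [2.477, 1.932, 0.001]
wrist_force: [-0.6, 0.0, -3.8]
grip_width: 0.0118
```

Run:
```python
from h import *
go([*f2w(0,-.0005),.1],75.9)
W=camera_info("wrist");a=capture("wrist")
go([*f2w(0,-.0005),.1],75.9)
import pickle;pickle.dump(W,open("w8.pkl","wb"))
cv2.imwrite("pics/w8.png",cv2.resize(a[110:180,215:295],None,fx=8,fy=8,interpolation=cv2.INTER_CUBIC))
cv2.imwrite("pics/s8.png",cv2.resize(capture("side")[130:260,170:340],None,fx=4,fy=4,interpolation=cv2.INTER_CUBIC))
for y in (.055,):
  for z in (.084,.06): print(proj(W,[*f2w(0,y),z]))
```

```text
t 17.0 pos [0.5988 0.0788 0.1378] az 75.92 tilt 0.03 F [-0.6  0.  -3.8] w 0.0118 j [ 0.15  0.54 -0.53  1.69  0.32  0.99 -0.75]
roll 0.02 shift [-0.7  0.  37.8]
t 17.05 pos [0.5987 0.0789 0.1377] az 75.92 tilt 0.02 F [ 0.3 -0.4 -4.1] w 0.0115 j [ 0.15  0.54 -0.53  1.69  0.32  0.99 -0.75]
roll 0.02 shift [-0.7  0.1 37.7]
[256.90999736 139.81255121]
[256.78321838 136.59260615]
```

View pics/w8.png

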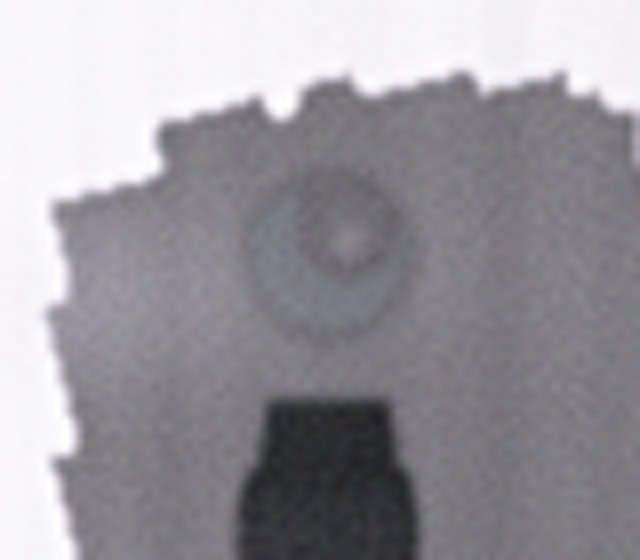

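View pics/s8.png

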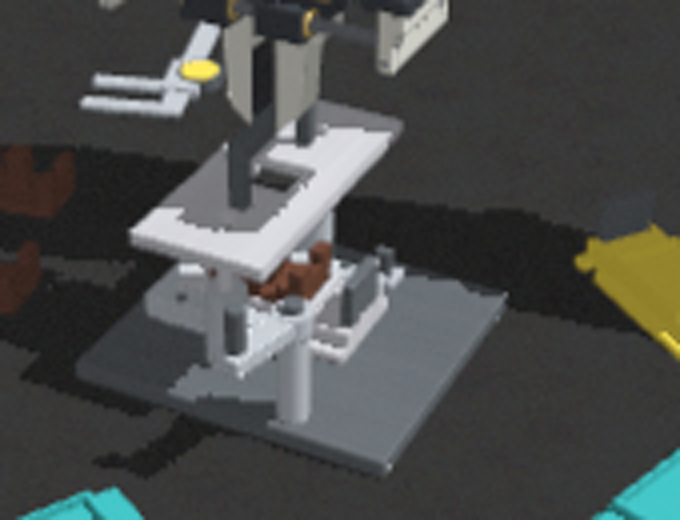

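The pin tip is visible inside the hole, at (349,238) in the zoom against the hole centre at (329,252).

Run:
```python
from h import *
import pickle
W=pickle.load(open("w8.pkl","rb"));s=state();M=Ro.from_rotvec(s['orientation']).as_matrix()
z8=lambda p:((p[0]+.5)/8-.5+215,(p[1]+.5)/8-.5+110)
h=ray(W,z8((329,252)),s['ee_pos'][2]-.0316);p=ray(W,z8((349,238)),.084)
print("hole",(M.T@(h-s['ee_pos'])*1000).round(1),"pin",(M.T@(p-s['ee_pos'])*1000).round(1),"move",(M.T@(p-h)*1000).round(1))
```

```text
hole [56.3 -0.7 31.6] pin [55.1  1.1 53.6] move [-1.2  1.8 22. ]
```

Emit:
send_rows --deltas '[[[-1.2,1.2,0],0.4,1],[[0,0,5],0,1],[[0,0,5],0,1],[[0,0,4],0,1],[[0,0,3],0,1],[[0,0,0],0,1],[[0,0,0],0,1],[[0,0,0],0,1]]'

```text
time: 17.9
ee_pos: [0.5997, 0.0775, 0.1207]
orientation: [2.483, 1.924, 0.001]
wrist_force: [0.3, -0.6, -3.9]
grip_width: 0.0117
```

Run:
```python
from h import *
W=camera_info("wrist");a=capture("wrist")
go([*f2w(0,-.0005),.1],75.9);print(state()['moment'].round(2))
cv2.imwrite("pics/w9.png",cv2.resize(a[110:180,215:295],None,fx=8,fy=8,interpolation=cv2.INTER_CUBIC))
cv2.imwrite("pics/s9.png",cv2.resize(capture("side")[130:260,170:340],None,fx=4,fy=4,interpolation=cv2.INTER_CUBIC))
```

```text
t 17.95 pos [0.5997 0.0775 0.1208] az 75.53 tilt 0.03 F [-0.  -0.9 -3.2] w 0.0113 j [ 0.14  0.56 -0.52  1.71  0.33  0.96 -0.76]
roll -0.37 shift [ 0.4 -1.1 20.8]
[-0.   -0.06 -0.03]
```

View pics/w9.png

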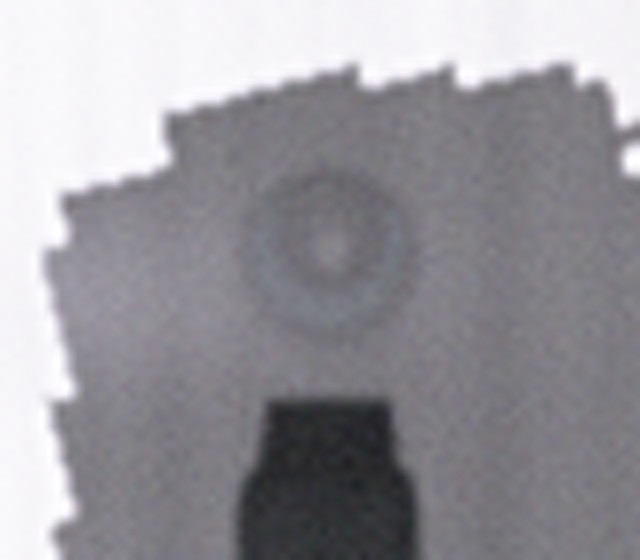

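View pics/s9.png

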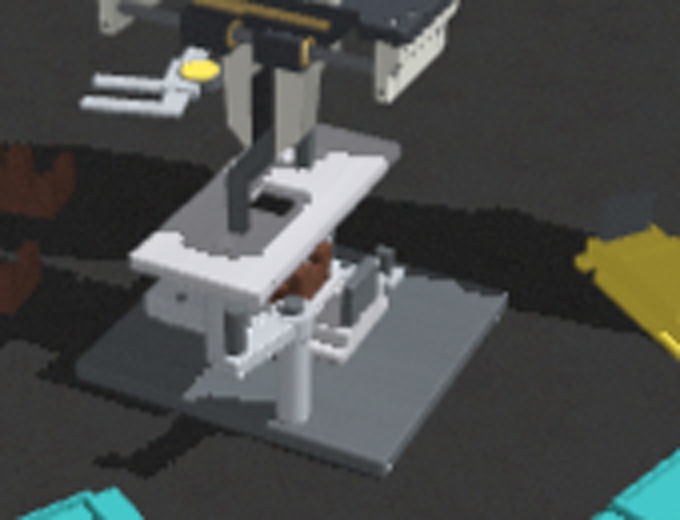

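The left pin is now nearly concentric with the hole and no contact force shows. Lowering slowly.

Emit:
send_rows --deltas '[[[0,0,2],0,1],[[0,0,2],0,1],[[0,0,2],0,1],[[0,0,0],0,1],[[0,0,0],0,1]]'

```text
time: 18.5
ee_pos: [0.5995, 0.0774, 0.1144]
orientation: [-2.484, -1.924, 0.0]
wrist_force: [-0.5, -0.6, -3.7]
grip_width: 0.0113
```

Run:
```python
from h import *
W=camera_info("wrist");a=capture("wrist")
go([*f2w(0,-.0005),.1],75.9);print(state()['moment'].round(2))
cv2.imwrite("pics/w10.png",cv2.resize(a[110:180,215:295],None,fx=8,fy=8,interpolation=cv2.INTER_CUBIC))
```

```text
t 18.55 pos [0.5995 0.0774 0.1145] az 75.52 tilt 0.0 F [-0.2  1.1 -4. ] w 0.0114 j [ 0.14  0.57 -0.52  1.72  0.34  0.95 -0.77]
roll -0.38 shift [ 0.5 -1.  14.5]
[-0.09 -0.08  0.01]
```

View pics/w10.png

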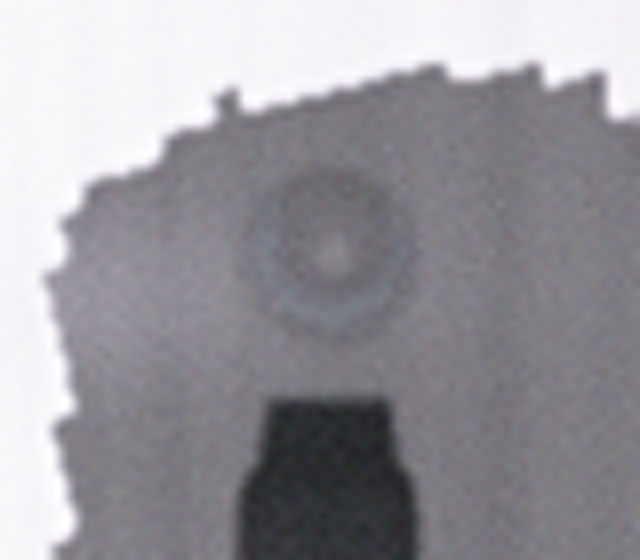

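Emit:
send_rows --deltas '[[[0,0,2],0,1],[[0,0,2],0,1],[[0,0,2],0,1],[[0,0,0],0,1],[[0,0,0],0,1]]'

```text
time: 19.05
ee_pos: [0.5995, 0.0774, 0.1084]
orientation: [-2.484, -1.924, 0.0]
wrist_force: [-1.0, -0.4, -3.5]
grip_width: 0.0116
```

Run:
```python
from h import *
go([*f2w(0,-.0005),.1],75.9);print(state()['moment'].round(2))
```

```text
t 19.05 pos [0.5995 0.0774 0.1084] az 75.52 tilt 0.01 F [-1.  -0.4 -3.5] w 0.0116 j [ 0.14  0.57 -0.52  1.72  0.34  0.94 -0.77]
roll -0.38 shift [ 0.5 -1.   8.4]
[-0.01 -0.08  0.01]
```

Emit:
send_rows --deltas '[[[0,0,2],0,1],[[0,0,2],0,1],[[0,0,2],0,1],[[0,0,1.5],0,1],[[0,0,1],0,1],[[0,0,0],0,1],[[0,0,0],0,1]]'

```text
time: 19.75
ee_pos: [0.5995, 0.0774, 0.1]
orientation: [2.484, 1.924, 0.0]
wrist_force: [0.9, 0.1, -3.9]
grip_width: 0.0114
```

Run:
```python
from h import *
go([*f2w(0,-.0005),.1],75.9);print(state()['moment'].round(2))
```

```text
t 19.75 pos [0.5995 0.0774 0.1   ] az 75.52 tilt 0.0 F [ 0.9  0.1 -3.9] w 0.0114 j [ 0.13  0.58 -0.51  1.73  0.35  0.92 -0.78]
roll -0.38 shift [ 0.5 -1.   0. ]
[-0.03 -0.08  0.01]
```

Emit:
send_rows --deltas '[[[0,0,0.7],0,1],[[0,0,0.7],0,1],[[0,0,0],0,1],[[0,0,0],0,1]]'

```text
time: 20.15
ee_pos: [0.5999, 0.0775, 0.0996]
orientation: [2.483, 1.923, 0.001]
wrist_force: [-2.4, -0.8, 5.8]
grip_width: 0.0114
```

Run:
```python
from h import *
go([*f2w(0,-.0005),.1],75.9);print(state()['moment'].round(2))
cv2.imwrite("pics/s11.png",cv2.resize(capture("side")[130:260,170:340],None,fx=4,fy=4,interpolation=cv2.INTER_CUBIC))
```

```text
t 20.15 pos [0.5999 0.0775 0.0996] az 75.52 tilt 0.06 F [-2.4 -0.8  5.8] w 0.0114 j [ 0.13  0.58 -0.51  1.73  0.35  0.92 -0.78]
roll -0.38 shift [ 0.3 -1.3 -0.4]
[-0.31  0.57 -0.05]
```

View pics/s11.png

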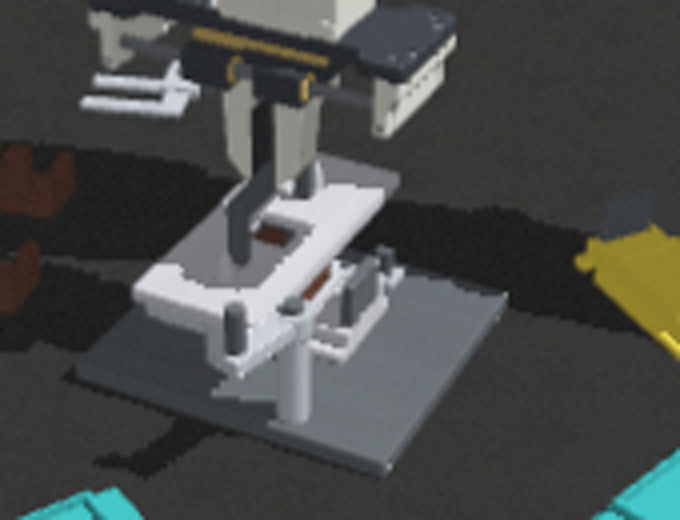

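Contact is at the expected height, +9 N upward. I'll release and rise.

Emit:
send_rows --deltas '[[[0,0,0],0,0.6],[[0,0,0],0,0.2],[[0,0,0],0,-0.2],[[0,0,0],0,-0.6],[[0,0,0],0,-0.6],[[0,0,0],0,-0.6],[[0,0,0],0,-0.6],[[0,0,-10],0,-0.6],[[0,0,-20],0,-0.6],[[0,0,-30],0,-0.6],[[0,0,-30],0,-0.6],[[0,0,-30],0,-0.6],[[0,0,0],0,1],[[0,0,0],0,1],[[0,0,0],0,1]]'

```text
time: 21.7
ee_pos: [0.599, 0.0771, 0.218]
orientation: [-2.483, -1.924, 0.002]
wrist_force: [0.6, -0.3, 0.2]
grip_width: 0.0542
```

Run:
```python
from h import *
go([*f2w(0,-.0005),.2],75.9)
W=camera_info("wrist")
a=capture("wrist");go([*f2w(0,-.0005),.2],75.9)
cv2.imwrite("pics/w12.png",a)
import pickle;pickle.dump(W,open("w12.pkl","wb"))
cv2.imwrite("pics/s12.png",cv2.resize(capture("side")[130:260,170:340],None,fx=4,fy=4,interpolation=cv2.INTER_CUBIC))
```

```text
t 21.7 pos [0.599  0.0771 0.218 ] az 75.52 tilt 0.07 F [ 0.6 -0.3  0.2] w 0.0542 j [ 0.17  0.47 -0.56  1.6   0.26  1.15 -0.7 ]
roll -0.38 shift [ 0.9 -0.5 18. ]
t 21.75 pos [0.5989 0.0771 0.2177] az 75.52 tilt 0.1 F [ 0.1  0.2 -0.3] w 0.0501 j [ 0.17  0.47 -0.56  1.6   0.26  1.15 -0.7 ]
roll -0.38 shift [ 0.9 -0.4 17.7]
```

View pics/w12.png

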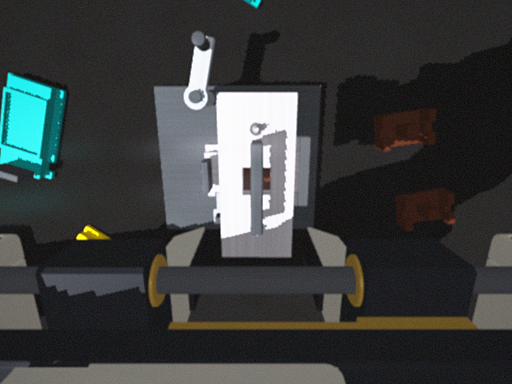

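View pics/s12.png

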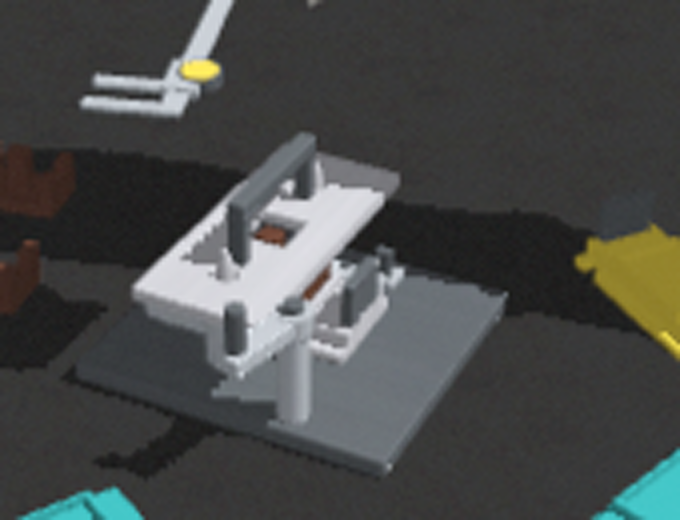

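The plate sits on the shoulders, both pins stand through it and the lug is in the window. I'll check its pose and measure the clamp peg relative to the pivot.

Run:
```python
import cv2
a=cv2.imread("pics/w12.png");cv2.imwrite("pics/w12z.png",cv2.resize(a[15:150,175:310],None,fx=4,fy=4,interpolation=cv2.INTER_CUBIC))
```

```text
(no output)
```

View pics/w12z.png

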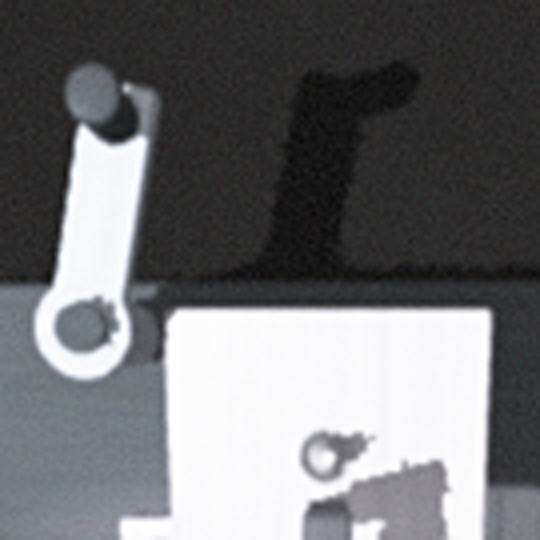

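Run:
```python
from h import *
import pickle
W=pickle.load(open("w12.pkl","rb"))
z=lambda p:((p[0]+.5)/4-.5+175,(p[1]+.5)/4-.5+15)
piv=w2f(ray(W,z((82,328)),.082));peg=w2f(ray(W,z((92,90)),.109))
d=peg-piv;print(piv,peg,np.linalg.norm(d),"theta",np.arctan2(d[0],d[1]))
c=[ray(W,z(p),.068)[:2] for p in [(165,308),(492,308)]];print("far plate corners fixture",[w2f(q)*1000 for q in c])
th=np.arctan2(d[0],d[1])
piv0=f2w(-.058,.085)
for lag in (.025,.015):
  t=.046*np.array([np.sin(th),np.cos(th)])-lag*np.array([np.cos(th),-np.sin(th)])+[-.058,.085]
  print("fx",t);go([*f2w(*t),.106],-14.1-np.degrees(th)+180)
```

```text
[-0.05723864  0.08534499] [-0.04708973  0.13069178] 0.04646860773865962 theta 0.2201782673938421
far plate corners fixture [array([-39.17410216,  90.36646872]), array([41.48591906, 89.97078238])]
fx [-0.0723499   0.13534958]
t 21.8 pos [0.5989 0.0772 0.2176] az 75.53 tilt 0.11 F [-0.6 -0.1  0.8] w 0.0462 j [ 0.17  0.47 -0.56  1.6   0.26  1.15 -0.7 ]
roll -77.75 shift [100.7 117.7 111.6]
fx [-0.06259131  0.13316555]
t 21.8 pos [0.5989 0.0772 0.2176] az 75.53 tilt 0.11 F [-0.6 -0.1  0.8] w 0.0462 j [ 0.17  0.47 -0.56  1.6   0.26  1.15 -0.7 ]
roll -77.75 shift [ 90.7 117.7 111.6]
```

The plate's corners are where they should be. θ ≈ 0.22 rad. I'll turn the closed tool, go behind the peg and descend.

Emit:
send_rows --deltas '[[[0,0,0],-7.8,1],[[0,0,0],-7.8,1],[[0,0,0],-7.8,1],[[0,0,0],-7.8,1],[[0,0,0],-7.8,1],[[0,0,0],-7.8,1],[[0,0,0],-7.8,1],[[0,0,0],-7.8,1],[[0,0,0],-7.8,1],[[0,0,0],-7.6,1],[[20,20,0],0,1],[[25,30,0],0,1],[[25,30,0],0,1],[[20,25,0],0,1],[[12,13,0],0,1],[[0,0,0],0,1],[[0,0,0],0,1],[[0,0,0],0,1]]'

```text
time: 23.6
ee_pos: [0.5619, 0.2269, 0.218]
orientation: [-0.727, -3.056, 0.002]
wrist_force: [-0.7, -0.4, 0.4]
grip_width: 0.0006
```

Run:
```python
from h import *
th=.22
t=.046*np.array([np.sin(th),np.cos(th)])-.025*np.array([np.cos(th),-np.sin(th)])+[-.058,.085]
go([*f2w(*t),.106],-14.1-np.degrees(th)+180);print(state()['wrist_force'])
cv2.imwrite("pics/w13.png",capture("wrist"))
```

```text
t 23.6 pos [0.5619 0.2269 0.218 ] az 153.22 tilt 0.08 F [-0.7 -0.4  0.4] w 0.0006 j [ 0.1   0.56 -0.88  1.58  0.45  1.22  0.24]
roll -0.08 shift [  0.6   0.5 112. ]
[-0.70615718 -0.40025342  0.44410136]
```

View pics/w13.png

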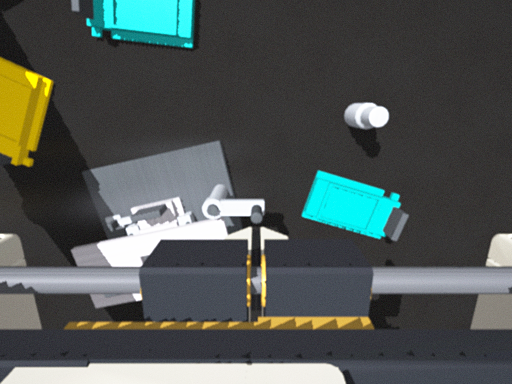

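Run:
```python
from h import *
W=camera_info("wrist");s=state();M=Ro.from_rotvec(s['orientation']).as_matrix()
for uv in [(257,213),(257,208)]:
  p=ray(W,uv,.109);print((M.T@(p-s['ee_pos'])*1000).round(1))
print(proj(W,s['ee_pos']+M@[0,0,.017]))
```

```text
[-20.5   2.1 109.2]
[-15.4   2.1 109.2]
[254.43736725 231.59836299]
```

Emit:
send_rows --deltas '[[[6,1,0],0,1],[[0,0,20],0,1],[[0,0,30],0,1],[[0,0,30],0,1],[[0,0,20],0,1],[[0,0,12],0,1],[[0,0,0],0,1],[[0,0,0],0,1],[[0,0,0],0,1]]'

```text
time: 24.55
ee_pos: [0.5571, 0.2328, 0.1079]
orientation: [0.725, 3.055, 0.002]
wrist_force: [0.8, 0.3, -0.7]
grip_width: 0.0003
```

Run:
```python
from h import *
th=.22
t=.046*np.array([np.sin(th),np.cos(th)])-.015*np.array([np.cos(th),-np.sin(th)])+[-.058,.085]
go([*f2w(*t),.105],-14.1-np.degrees(th)+180)
cv2.imwrite("pics/s14.png",cv2.resize(capture("side")[130:260,170:340],None,fx=4,fy=4,interpolation=cv2.INTER_CUBIC))
```

```text
t 24.55 pos [0.5571 0.2328 0.1079] az 153.32 tilt 0.12 F [ 0.8  0.3 -0.7] w 0.0003 j [ 0.05  0.66 -0.82  1.71  0.55  1.02  0.15]
roll 0.02 shift [-16.4  -2.7   3. ]
```

View pics/s14.png

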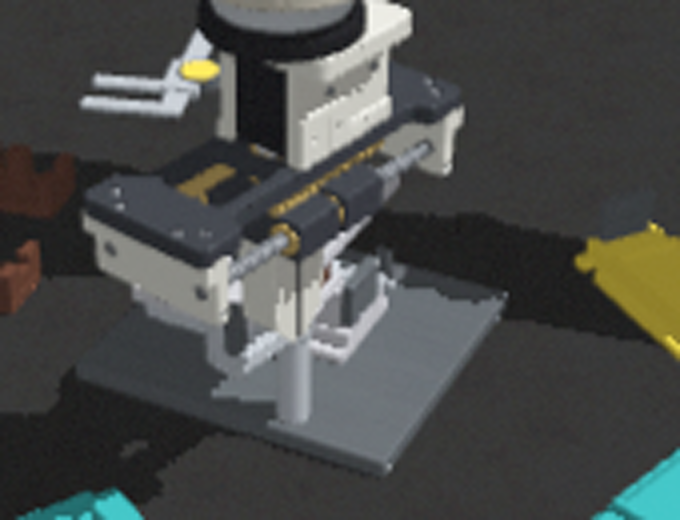

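Emit:
send_rows --deltas '[[[-5,-1,1],0,1],[[-5,-1,1],0,1],[[-3,-0.7,0],0,1],[[-3,0,0],0,1],[[0,0,0],0,1],[[0,0,0],0,1]]'

```text
time: 25.2
ee_pos: [0.5695, 0.2227, 0.1046]
orientation: [-0.725, -3.057, -0.0]
wrist_force: [-0.9, -0.4, -0.5]
grip_width: 0.0003
```

Run:
```python
from h import *
th=.22
t=.046*np.array([np.sin(th),np.cos(th)])-.015*np.array([np.cos(th),-np.sin(th)])+[-.058,.085]
go([*f2w(*t),.105],-14.1-np.degrees(th)+180)
```

```text
t 25.2 pos [0.5695 0.2227 0.1046] az 153.32 tilt 0.01 F [-0.9 -0.4 -0.5] w 0.0003 j [ 0.07  0.67 -0.81  1.69  0.56  1.02  0.17]
roll 0.03 shift [-0.8  0.7 -0.4]
```

Emit:
send_rows --deltas '[[[-3.25,0.93,0],4,1],[[-3.25,0.93,0],4,1],[[-3.25,0.93,0],4,1],[[-3.25,0.93,0],4,1],[[-3.25,0.93,0],4,1],[[-3.25,0.93,0],4,1],[[-3.25,0.93,0],4,1],[[-3.25,0.93,0],4,1],[[-3.25,0.93,0],4,1],[[-3.25,0.93,0],4,1],[[0,0,0],0,1],[[0,0,0],0,1]]'

```text
time: 26.4
ee_pos: [0.5987, 0.2077, 0.105]
orientation: [1.723, 2.627, 0.002]
wrist_force: [1.3, 2.3, 1.6]
grip_width: 0.0004
```

Run:
```python
from h import *
th=.22+np.radians(40)
t=.046*np.array([np.sin(th),np.cos(th)])-.015*np.array([np.cos(th),-np.sin(th)])+[-.058,.085]
go([*f2w(*t),.105],-14.1-np.degrees(th)+180)
cv2.imwrite("pics/t15.png",cv2.resize(capture("top")[145:245,180:290],None,fx=6,fy=6,interpolation=cv2.INTER_CUBIC))
cv2.imwrite("pics/s15.png",cv2.resize(capture("side")[130:260,170:340],None,fx=4,fy=4,interpolation=cv2.INTER_CUBIC))
cv2.imwrite("pics/w15.png",capture("wrist"))
```

```text
t 26.4 pos [0.5987 0.2077 0.105 ] az 113.48 tilt 0.08 F [1.3 2.3 1.6] w 0.0004 j [-0.01  0.65 -0.63  1.64  0.44  1.   -0.38]
roll 0.19 shift [-0.8  0.6  0. ]
```

View pics/s15.png

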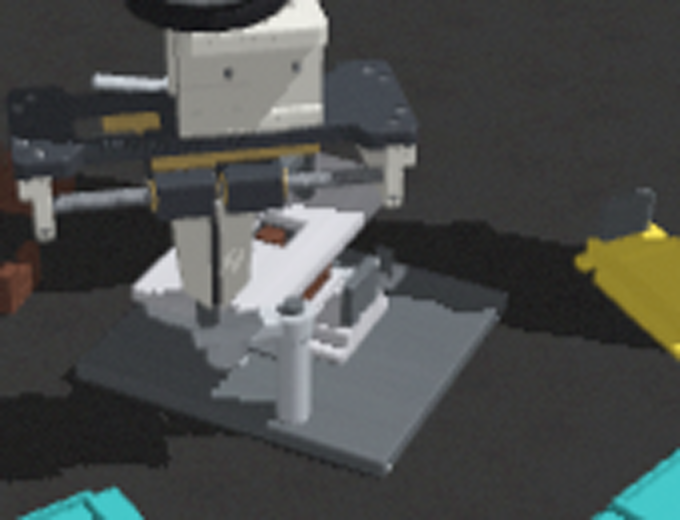

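View pics/w15.png

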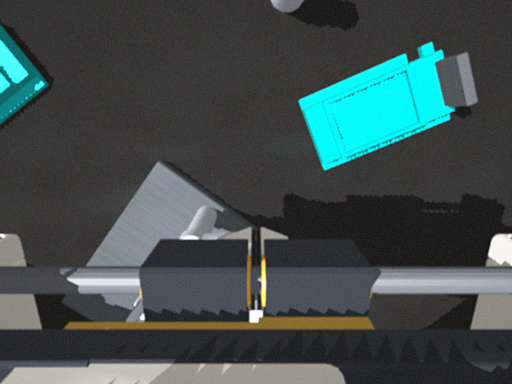

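The peg follows with about 3 N of reaction. Continuing to the stop.

Emit:
send_rows --deltas '[[[-3.25,0.93,0],4,1],[[-3.25,0.93,0],4,1],[[-3.25,0.93,0],4,1],[[-3.25,0.93,0],4,1],[[-3.25,0.93,0],4,1],[[-3.25,0.93,0],4,1],[[-3.25,0.93,0],4,1],[[-3.25,0.93,0],4,1],[[-3.25,0.93,0],4,1],[[0,0,0],0,1],[[0,0,0],0,1]]'

```text
time: 27.65
ee_pos: [0.611, 0.1789, 0.1049]
orientation: [2.45, 1.965, 0.001]
wrist_force: [2.5, -0.4, 3.0]
grip_width: 0.0002
```

Run:
```python
from h import *
th=np.pi/2
t=.046*np.array([np.sin(th),np.cos(th)])-.015*np.array([np.cos(th),-np.sin(th)])+[-.058,.085]
go([*f2w(*t),.105],-14.1-np.degrees(th)+180);print(w2f(state()['ee_pos']))
```

```text
t 27.65 pos [0.611  0.1789 0.1049] az 77.44 tilt 0.06 F [ 2.5 -0.4  3. ] w 0.0002 j [-0.06  0.61 -0.47  1.64  0.33  0.96 -0.87]
roll 1.54 shift [-0.2  0.6 -0.1]
[-0.01261142  0.10022923]
```

Emit:
send_rows --deltas '[[[-1.5,0,0],1.5,1],[[-1.5,0,0],0,1],[[-1,0,0],0,1],[[0,0,0],0,1],[[0,0,0],0,1]]'

```text
time: 28.15
ee_pos: [0.6099, 0.1764, 0.1054]
orientation: [-2.477, -1.932, -0.003]
wrist_force: [3.6, 3.8, 7.0]
grip_width: 0.0006
```

Run:
```python
from h import *
go([*f2w(-.012,.1),.105],75.9);print(w2f(state()['ee_pos']))
```

```text
t 28.15 pos [0.6099 0.1764 0.1054] az 75.89 tilt 0.11 F [3.6 3.8 7. ] w 0.0006 j [-0.06  0.61 -0.47  1.65  0.32  0.96 -0.89]
roll -0.01 shift [2.5 1.1 0.4]
[-0.01309769  0.09750789]
```

Emit:
send_rows --deltas '[[[-1.5,0,0],0,1],[[-1.5,0,0],0,1],[[0,0,0],0,1],[[0,0,0],0,1]]'

```text
time: 28.55
ee_pos: [0.6089, 0.1742, 0.1055]
orientation: [-2.476, -1.932, -0.004]
wrist_force: [2.3, 4.8, 7.3]
grip_width: 0.0003
```

Run:
```python
from h import *
go([*f2w(-.012,.1),.105],75.9);print(w2f(state()['ee_pos']))
```

```text
t 28.55 pos [0.6089 0.1742 0.1055] az 75.92 tilt 0.14 F [2.3 4.8 7.3] w 0.0003 j [-0.05  0.61 -0.47  1.65  0.32  0.96 -0.88]
roll 0.02 shift [4.8 1.5 0.5]
[-0.01351286  0.0951767 ]
```

Run:
```python
from h import *
cv2.imwrite("pics/s16.png",cv2.resize(capture("side")[130:260,170:340],None,fx=4,fy=4,interpolation=cv2.INTER_CUBIC))
cv2.imwrite("pics/t16.png",cv2.resize(capture("top")[145:245,180:290],None,fx=6,fy=6,interpolation=cv2.INTER_CUBIC))
```

```text
(no output)
```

View pics/s16.png

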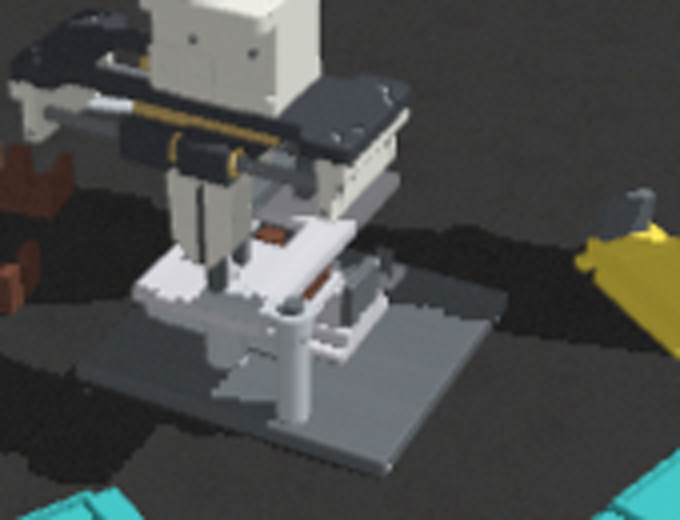

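View pics/t16.png

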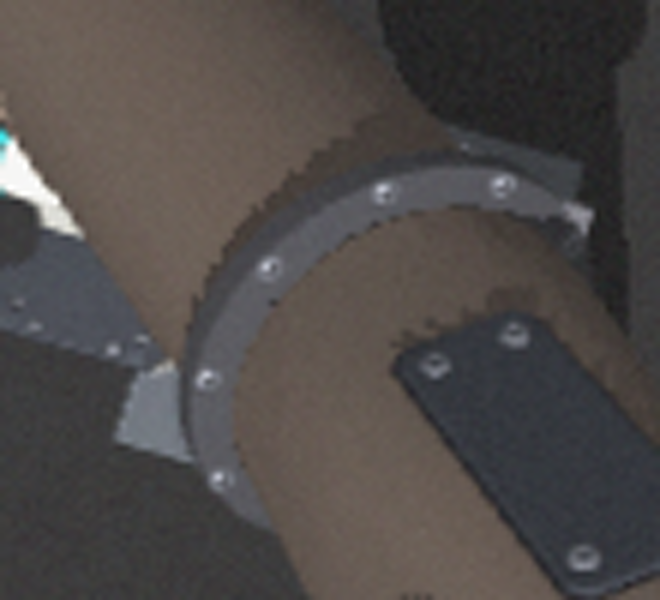

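Emit:
send_rows --deltas '[[[-1.5,0,0],0,1],[[-1.5,0,0],0,1],[[0,0,0],0,1],[[0,0,0],0,1]]'

```text
time: 29.05
ee_pos: [0.608, 0.1717, 0.1056]
orientation: [-2.475, -1.932, -0.004]
wrist_force: [0.4, 5.7, 8.7]
grip_width: 0.0002
```

Run:
```python
from h import *
go([*f2w(-.012,.1),.105],75.9);print(w2f(state()['ee_pos']))
```

```text
t 29.05 pos [0.608  0.1717 0.1056] az 75.94 tilt 0.17 F [0.4 5.7 8.7] w 0.0002 j [-0.05  0.61 -0.47  1.66  0.32  0.95 -0.88]
roll 0.04 shift [7.4 1.7 0.7]
[-0.01373631  0.09258504]
```

The tool keeps moving, with a rising vertical force. I'll back off, rise and look before pushing more.

Emit:
send_rows --deltas '[[[5,0,0],0,1],[[10,0,0],0,1],[[10,0,0],0,1],[[0,0,-20],0,1],[[0,0,-30],0,1],[[0,0,-40],0,1],[[-20,0,-10],0,1],[[-30,0,0],0,1],[[-40,0,0],0,1],[[-40,0,0],0,1],[[0,0,0],0,1],[[0,0,0],0,1],[[0,0,0],0,1]]'

```text
time: 30.35
ee_pos: [0.5816, 0.0687, 0.2042]
orientation: [-2.476, -1.931, 0.002]
wrist_force: [0.3, -0.2, 0.4]
grip_width: 0.0003
```

Run:
```python
from h import *
go([*f2w(0,0),.2],75.9)
W=camera_info("wrist");a=capture("wrist");go([*f2w(0,0),.2],75.9)
import pickle;pickle.dump(W,open("w17.pkl","wb"))
cv2.imwrite("pics/w17r.png",a)
cv2.imwrite("pics/w17.png",cv2.resize(a[40:190,160:340],None,fx=4,fy=4,interpolation=cv2.INTER_CUBIC))
cv2.imwrite("pics/s17.png",cv2.resize(capture("side")[130:260,170:340],None,fx=4,fy=4,interpolation=cv2.INTER_CUBIC))
```

```text
t 30.35 pos [0.5816 0.0687 0.2042] az 75.9 tilt 0.09 F [ 0.3 -0.2  0.4] w 0.0003 j [ 0.15  0.44 -0.5   1.66  0.23  1.1  -0.67]
roll 0.0 shift [13.8 14.3  4.2]
t 30.4 pos [0.5818 0.0691 0.2043] az 75.94 tilt 0.07 F [0.2 0.8 0.4] w 0.0002 j [ 0.15  0.44 -0.5   1.66  0.23  1.1  -0.67]
roll 0.04 shift [13.4 14.2  4.2]
```

View pics/w17.png

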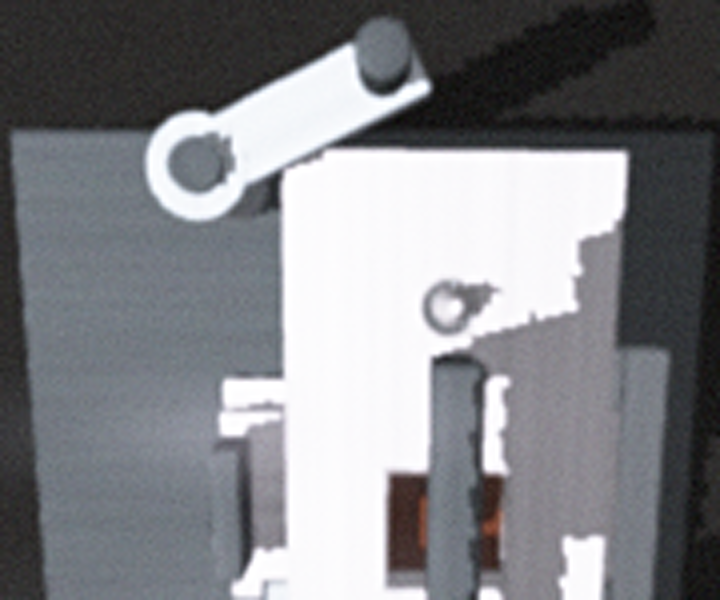

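View pics/s17.png

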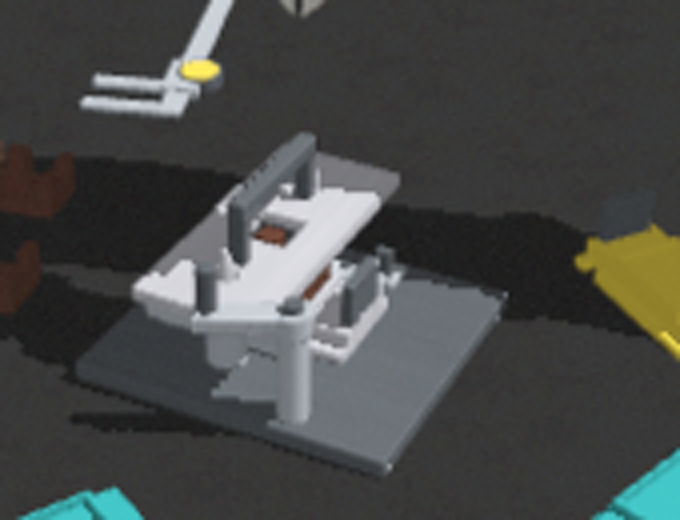

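The clamp only reached about 60° (peg near (385,50) in the zoom), so the finger lost it. I'll measure.

Run:
```python
from h import *
import pickle
W=pickle.load(open("w17.pkl","rb"))
z=lambda p:((p[0]+.5)/4-.5+160,(p[1]+.5)/4-.5+40)
piv=w2f(ray(W,z((198,163)),.082));peg=w2f(ray(W,z((383,45)),.109));pegb=w2f(ray(W,z((387,68)),.081))
d=peg-piv;print(piv,peg,pegb,np.linalg.norm(d),"theta",np.arctan2(d[0],d[1]))
print("pin",w2f(ray(W,z((446,306)),.084)),"plate corners",w2f(ray(W,z((283,168)),.068)),w2f(ray(W,z((628,152)),.068)))
```

```text
[-0.05682698  0.08598257] [-0.01560716  0.1056004 ] [-0.0148105  0.1055878] 0.04565011182314619 theta 1.1265878809932386
pin [-0.00122882  0.05535588] plate corners [-0.03906793  0.08602443] [0.04134125 0.0896479 ]
```

Run:
```python
from h import *
S=camera_info("side")
Z=lambda X:((proj(S,X)-[170,130]+.5)*4-.5).round(0)
print("s16 tip",Z([.6089,.1742,.0885]),"s15 tip",Z([.5987,.2077,.088]),"s14 tip",Z([.5571,.2328,.091]))
for th in (.22,.7,.92,1.13,1.3,1.4,1.5,1.57):
    p=f2w(-.058+.046*np.sin(th),.085+.046*np.cos(th));print(th,"base",Z([*p,.081]),"top",Z([*p,.109]),(w2f(p)*1000).round(1))
a=cv2.imread("pics/s16.png");cv2.imwrite("pics/s16z.png",cv2.resize(a[150:350,120:350],None,fx=3,fy=3))
```

```text
s16 tip [215. 287.] s15 tip [218. 326.] s14 tip [285. 361.]
0.22 base [241. 351.] top [241. 306.] [-48.  129.9]
0.7 base [217. 331.] top [216. 286.] [-28.4 120.2]
0.92 base [212. 320.] top [211. 276.] [-21.4 112.9]
1.13 base [212. 309.] top [211. 265.] [-16.4 104.6]
1.3 base [214. 301.] top [213. 257.] [-13.7  97.3]
1.4 base [217. 296.] top [215. 252.] [-12.7  92.8]
1.5 base [220. 291.] top [219. 248.] [-12.1  88.3]
1.57 base [223. 288.] top [222. 245.] [-12.  85.]
```

View pics/s16z.png

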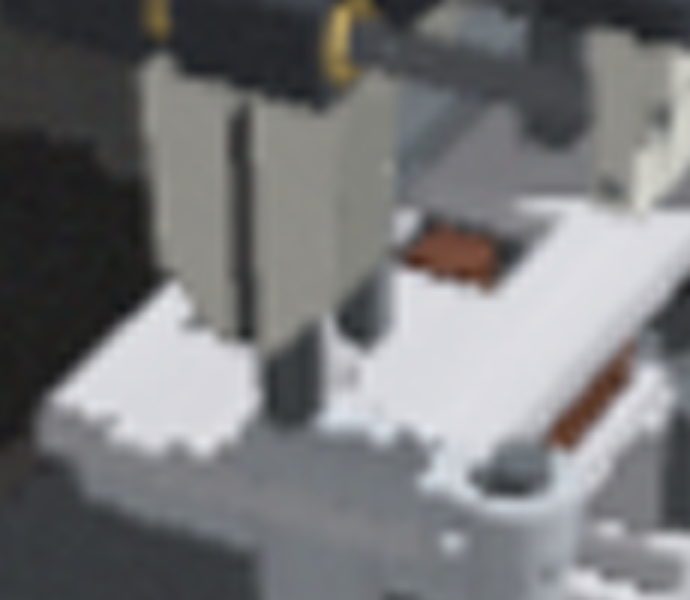

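The side view taken during the push shows the peg had advanced, but the finger slid alongside it and dragged it back to θ = 1.13. Instead I'll grip the peg lightly between the jaws and carry it round to the stop.

Run:
```python
from h import *
go([*f2w(-.0165,.1047),.13],101.3)
```

```text
t 30.45 pos [0.5819 0.0692 0.2043] az 75.95 tilt 0.06 F [ 0.1 -0.   0.1] w 0.0002 j [ 0.15  0.44 -0.5   1.66  0.23  1.1  -0.67]
roll -25.35 shift [107.5  48.5  74.4]
```

Emit:
send_rows --deltas '[[[0,0,0],-6.4,0],[[0,0,0],-6.4,0],[[0,0,0],-6.3,0],[[0,0,0],-6.3,0],[[20,9,0],0,0],[[30,13,0],0,0],[[30,14,0],0,0],[[18,8,0],0,0],[[9.5,4.5,0],0,0],[[0,0,25],0,0],[[0,0,25],0,0],[[0,0,20],0,0],[[0,0,4],0,0],[[0,0,0],0,0],[[0,0,0],0,0],[[0,0,0],0,0]]'

```text
time: 32.05
ee_pos: [0.6096, 0.1829, 0.132]
orientation: [1.993, 2.427, 0.003]
wrist_force: [0.4, -0.0, 0.1]
grip_width: 0.046
```

Run:
```python
from h import *
go([*f2w(-.0165,.1047),.103],101.3)
W=camera_info("wrist");a=capture("wrist");cv2.imwrite("pics/w18.png",cv2.resize(a[120:330,150:360],None,fx=2.8,fy=2.8,interpolation=cv2.INTER_CUBIC))
print("peg top proj zoom",(proj(W,[*f2w(-.0165,.1047),.109])-[150,120])*2.8)
cv2.imwrite("pics/s18.png",cv2.resize(capture("side")[130:260,170:340],None,fx=4,fy=4,interpolation=cv2.INTER_CUBIC))
```

```text
t 32.05 pos [0.6096 0.1829 0.132 ] az 101.22 tilt 0.11 F [ 0.4 -0.   0.1] w 0.046 j [-0.    0.6  -0.57  1.61  0.37  1.03 -0.49]
roll -0.08 shift [ 1.4 -1.1 28.9]
peg top proj zoom [292.19352964 297.27211217]
```

View pics/w18.png

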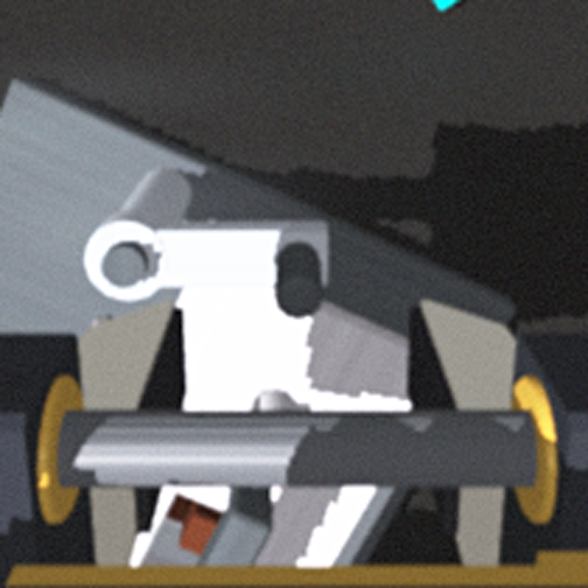

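View pics/s18.png

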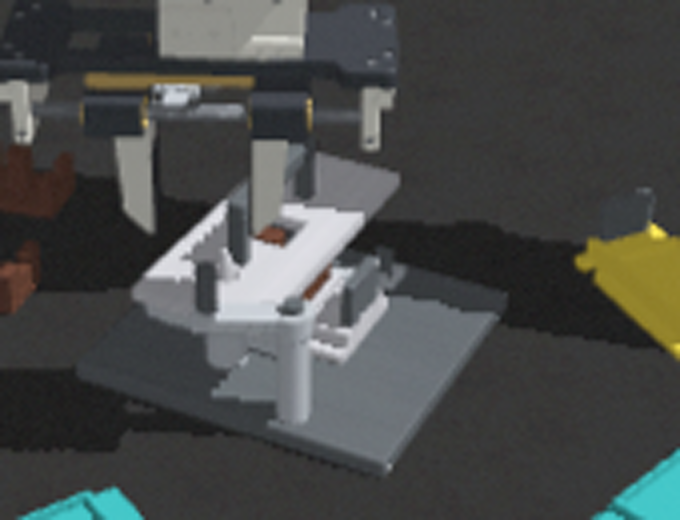

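The peg sits centred between the jaws, at (299,298) in the wrist zoom. In the side view the fingertips end higher than I assumed, at rows 230–235 against about 256 predicted. That explains the slip: the tip rode over the peg's top. I'll go lower, to TCP z ≈ 0.100, and grip.

Emit:
send_rows --deltas '[[[1.4,0,10],0,0],[[0,0,10],0,0],[[0,0,8],0,0],[[0,0,4],0,0],[[0,0,0],0,0],[[0,0,0],0,0]]'

```text
time: 32.75
ee_pos: [0.6087, 0.1841, 0.0986]
orientation: [-1.993, -2.428, 0.0]
wrist_force: [0.3, -0.1, 0.5]
grip_width: 0.0459
```

Run:
```python
from h import *
go([*f2w(-.0165,.1047),.1],101.3)
cv2.imwrite("pics/s19.png",cv2.resize(capture("side")[130:260,170:340],None,fx=4,fy=4,interpolation=cv2.INTER_CUBIC))
```

```text
t 32.75 pos [0.6087 0.1841 0.0986] az 101.23 tilt 0.01 F [ 0.3 -0.1  0.5] w 0.0459 j [-0.02  0.64 -0.56  1.65  0.39  0.97 -0.51]
roll -0.07 shift [ 0.2 -0.4 -1.4]
```

View pics/s19.png

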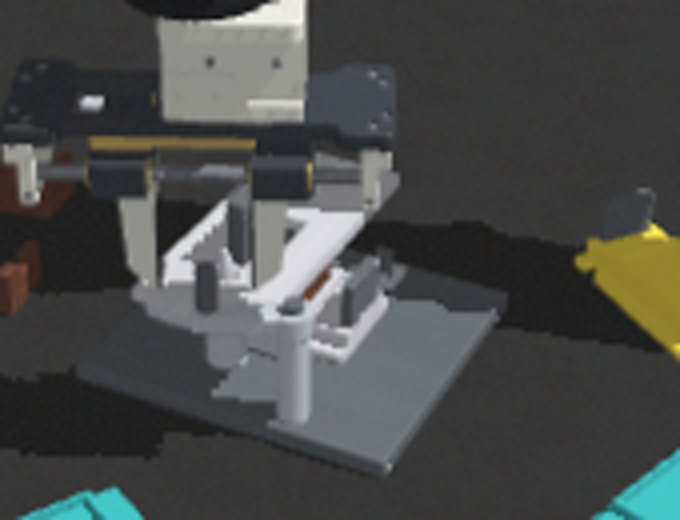

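The tips are at mid-peg height, straddling it. Closing.

Emit:
send_rows --deltas '[[[0,0,0],0,1],[[0,0,0],0,1],[[0,0,0],0,1],[[0,0,0],0,1],[[0,0,0],0,1],[[0,0,0],0,1],[[0,0,0],0,1],[[0,0,0],0,1]]'

```text
time: 33.6
ee_pos: [0.6098, 0.1842, 0.0988]
orientation: [1.993, 2.427, 0.003]
wrist_force: [5.1, 0.9, -2.6]
grip_width: 0.0103
```

Run:
```python
from h import *
go([*f2w(-.0165,.1047),.1],101.3)
d=w2f(state()['ee_pos'])-[-.058,.085];print(d,np.hypot(*d),np.arctan2(d[0],d[1]))
```

```text
t 33.6 pos [0.6098 0.1842 0.0988] az 101.21 tilt 0.12 F [ 5.1  0.9 -2.6] w 0.0103 j [-0.02  0.64 -0.56  1.64  0.39  0.97 -0.51]
roll -0.09 shift [ 0.3 -1.5 -1.2]
[0.04293521 0.02008371] 0.047400295259899944 1.1332652875939486
```

Emit:
send_rows --deltas '[[[-3.2,-0.1,0],4,1],[[-3.2,-0.1,0],4,1],[[-3.2,-0.1,0],4,1],[[-3.2,-0.1,0],4,1],[[-3.2,-0.1,0],4,1],[[-3.2,-0.1,0],4,1],[[0,0,0],0,1],[[0,0,0],0,1]]'

```text
time: 34.4
ee_pos: [0.6098, 0.1645, 0.0989]
orientation: [2.455, 1.959, 0.003]
wrist_force: [7.1, -0.6, -2.8]
grip_width: 0.0102
```

Run:
```python
from h import *
go([*f2w(-.012,.085),.1],75.9)
d=w2f(state()['ee_pos'])-[-.058,.085];print(d,np.hypot(*d),np.arctan2(d[0],d[1]))
```

```text
t 34.4 pos [0.6098 0.1645 0.0989] az 77.17 tilt 0.13 F [ 7.1 -0.6 -2.8] w 0.0102 j [-0.05  0.61 -0.45  1.67  0.32  0.94 -0.84]
roll 1.27 shift [-1.  -1.7 -1.1]
[0.04772627 0.00101458] 0.047737055913693295 1.5495412741972536
```

Now at θ ≈ 1.55. I'll nudge against the stop, then open and retreat straight up.

Emit:
send_rows --deltas '[[[-1.5,-0.5,0],1.2,1],[[-1.5,0,0],0,1],[[0,0,0],0,1],[[0,0,0],0,1]]'

```text
time: 34.8
ee_pos: [0.6095, 0.1637, 0.099]
orientation: [2.475, 1.935, 0.008]
wrist_force: [9.7, 5.3, -7.2]
grip_width: 0.0101
```

Run:
```python
from h import *
go([*f2w(-.012,.085),.1],75.9)
d=w2f(state()['ee_pos'])-[-.058,.085];print(d,np.hypot(*d),np.arctan2(d[0],d[1]))
```

```text
t 34.8 pos [0.6095 0.1637 0.099 ] az 76.04 tilt 0.29 F [ 9.7  5.3 -7.2] w 0.0101 j [-0.05  0.61 -0.45  1.67  0.31  0.93 -0.86]
roll 0.14 shift [-0.1 -1.6 -1. ]
[0.04764822 0.00012242] 0.04764838000902119 1.5682270755642616
```

The arm is at the stop: it moved 0.8 mm of 3 mm commanded and the force rose. Releasing and rising.

Emit:
send_rows --deltas '[[[1.5,0,0],0,1],[[0,0,0],0,0.5],[[0,0,0],0,0],[[0,0,0],0,0],[[0,0,0],0,0],[[0,0,0],0,0],[[0,0,-10],0,0],[[0,0,-25],0,0],[[0,0,-40],0,0],[[0,0,-30],0,0],[[-30,-10,0],0,0],[[-40,-10,0],0,0],[[-20,0,0],0,0],[[0,0,0],0,0],[[0,0,0],0,0],[[0,0,0],0,0]]'

```text
time: 36.4
ee_pos: [0.5668, 0.0824, 0.2041]
orientation: [-2.474, -1.936, -0.002]
wrist_force: [0.1, 0.6, -0.6]
grip_width: 0.0458
```

Run:
```python
from h import *
go([*f2w(0,0),.2],75.9)
W=camera_info("wrist");a=capture("wrist");go([*f2w(0,0),.2],75.9)
import pickle;pickle.dump(W,open("w20.pkl","wb"))
cv2.imwrite("pics/w20.png",cv2.resize(a[20:170,160:340],None,fx=4,fy=4,interpolation=cv2.INTER_CUBIC))
cv2.imwrite("pics/s20.png",cv2.resize(capture("side")[130:260,170:340],None,fx=4,fy=4,interpolation=cv2.INTER_CUBIC))
```

```text
t 36.4 pos [0.5668 0.0824 0.2041] az 76.1 tilt 0.06 F [ 0.1  0.6 -0.6] w 0.0458 j [ 0.12  0.42 -0.49  1.7   0.22  1.08 -0.68]
roll 0.2 shift [ 4.1 32.   4.1]
t 36.45 pos [0.5667 0.0825 0.2039] az 76.12 tilt 0.05 F [ 0.6 -0.4 -0.5] w 0.0458 j [ 0.12  0.42 -0.49  1.7   0.22  1.08 -0.68]
roll 0.22 shift [ 4.  32.1  3.9]
```

View pics/w20.png

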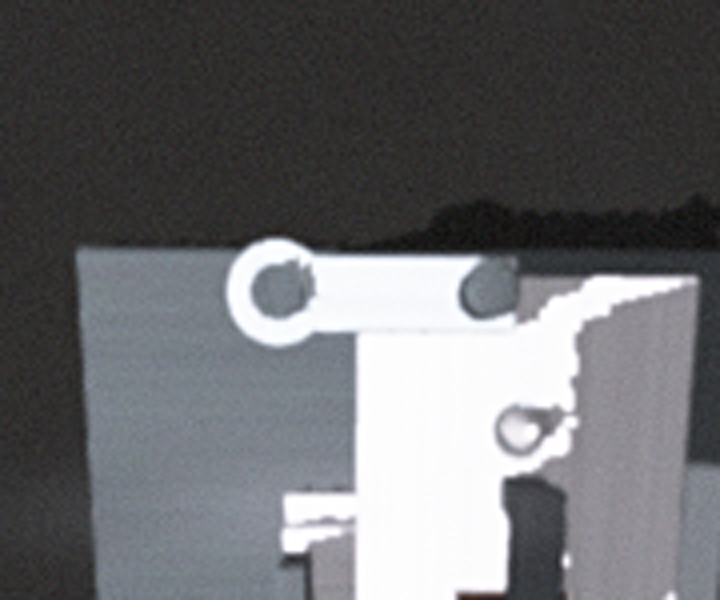

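View pics/s20.png

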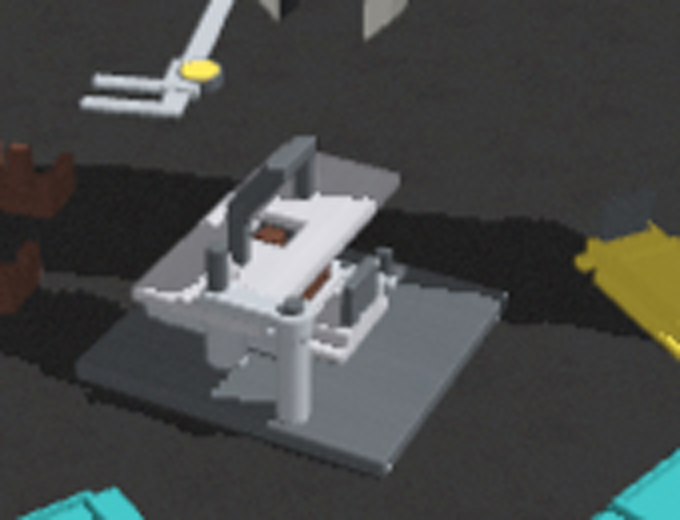

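The clamp arm lies along +x over the plate. I'll measure it, then move the arm clear for a final overall check.

Emit:
send_rows --deltas '[[[-30,0,-20],0,0],[[-40,0,-20],0,0],[[-40,0,-10],0,0],[[-40,0,0],0,0],[[-40,0,0],0,0],[[-40,0,0],0,0],[[-30,0,0],0,0],[[0,0,0],0,0],[[0,0,0],0,0],[[0,0,0],0,0]]'

```text
time: 37.5
ee_pos: [0.5044, -0.1694, 0.2537]
orientation: [-2.472, -1.937, -0.001]
wrist_force: [-0.7, 0.3, 0.4]
grip_width: 0.0461
```

Run:
```python
from h import *
import pickle
W=pickle.load(open("w20.pkl","rb"))
z=lambda p:((p[0]+.5)/4-.5+160,(p[1]+.5)/4-.5+20)
piv=w2f(ray(W,z((278,290)),.082));peg=w2f(ray(W,z((488,284)),.109));d=peg-piv
print("clamp",piv,peg,np.arctan2(d[0],d[1]))
print("plate far corners",w2f(ray(W,z((697,276)),.068)))
t=capture("top");s=capture("side")
cv2.imwrite("pics/t21.png",cv2.resize(t[145:245,180:290],None,fx=6,fy=6,interpolation=cv2.INTER_CUBIC))
cv2.imwrite("pics/t21f.png",t)
T=camera_info("top");Z=lambda X:((proj(T,X)-[180,145]+.5)*6-.5).round(0)
for n,(x,y,h) in dict(tabL=(-.062,.018,.056),tabR=(-.062,-.018,.056),pl1=(.04,.09,.068),pl2=(.04,-.09,.068),pl3=(-.04,-.09,.068),pl4=(-.04,.09,.068),peg=(-.012,.085,.109)).items(): print(n,Z([*f2w(x,y),h]))
```

```text
clamp [-0.05697654  0.08588161] [-0.01201116  0.08604501] 1.5671624785328606
plate far corners [0.04045513 0.09014152]
tabL [310. 356.]
tabR [384. 377.]
pl1 [224. 103.]
pl2 [594. 207.]
pl3 [548. 370.]
pl4 [173. 264.]
peg [193. 189.]
```

View pics/t21.png

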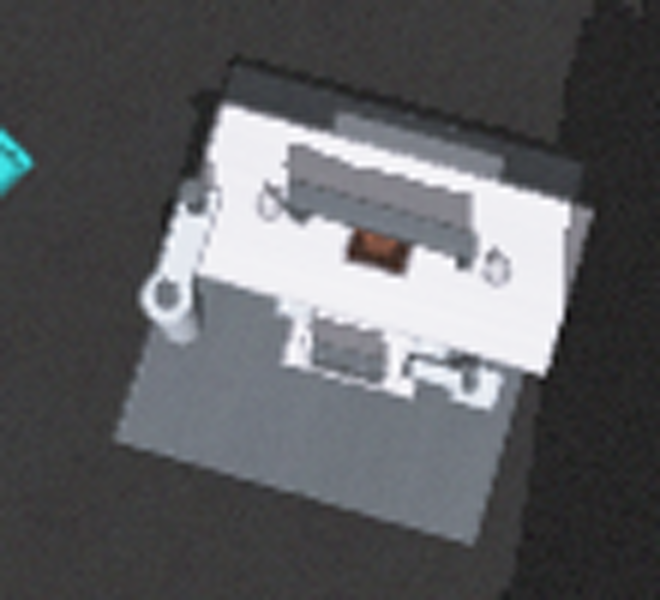

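View pics/t21f.png

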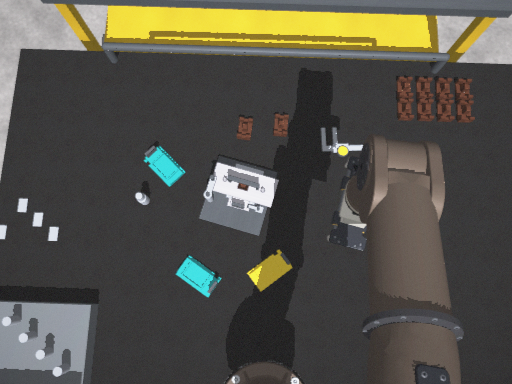

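All corners match the predicted seated positions: (224,103), (594,207), (548,370) and (173,264). The tab rear is at home, the clamp reads θ ≈ 1.567 and the bystanders haven't moved. Handing in.

```bash
python3 -c "
from bench import *
print(job_done())"
```

```text
the job is handed in; nothing more can be done
None
```

I pushed the slide home, seated the cover plate over both pins, and swung the clamp arm to its stop. I handed the job in at about 37.6 s, before the 72 s limit, and no verdict was reported.

**Last checks:**
- **Slide and catch:** The slide hit its stop with about 34 N. The picture after the push showed the catch sprung in, judged by eye because I had no joint reading. In the final top view the tab is at its home position.
- **Plate:** It touched down at the expected height with about 9 N. In the final top view its corners are about 2 mm or less from where a seated plate should be. Both pins come through and the bracket's lug is in the window.
- **Clamp:** It measures about 1.567 rad, and the arm stopped moving when I nudged it further.
- **Robot and bystanders:** The gripper is clear of everything. The gauge and spare brackets look unmoved, and so does the visible part of the caliper; the rest of it is hidden by the arm.

**What went wrong:** My first clamp swing, pushing with closed fingers, lost the peg and left the arm at about 1.13 rad. The likely cause is that the fingertips rode over the top of the peg; in the side view they looked roughly 15 mm higher than the stated 17 mm would put them. I then gripped the peg and carried it round to the stop.

**Where measurements disagreed:** The cameras differed by about 1 mm on the fixture's position and up to 0.8° on its angle. I corrected this by sighting the left pin through the plate's hole. I could not sight the right pin the same way while lowering the plate.

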